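# Restock the tasting tray in the honey shop's display stand

### The arm

A 6-joint arm with a two-finger parallel gripper is mounted at the origin on the work surface. World frame = base frame: x ahead of the robot, y to its left, z up, the work surface at z = 0. Lengths are in m, angles in degrees, forces in N, time in s.
With the tool pointing down it reaches from about 0.35 to 0.875 m from the base axis. Payload 4.2 kg.
Tool frame: the origin (TCP) lies on the centre line of the jaws, within the pads' length; the fingertips stand tip_reach ahead of it and the grasp point (between the pads) is the TCP (tip_reach is the distance from the TCP to the fingertips, in m); z points along the fingers, y is the line along which they close (so a half turn about z gives the same grasp; the last joint's range is limited). The gripper opens to 87 mm and grips with 3 to 60 N. Pads are 19 mm wide; open, the fingers measure 117 mm over their backs; the gripper's body (75 mm by 190 mm) begins 51 mm behind the grasp point.
Start: joints at [82.941, 22.042, 0.453, 0, -68.411, -14.817], TCP at [0.233, 0.58, 0.208] pointing down, gripper open.
Joint ranges: [-179.83, 179.83], [-69.29, 118.12], [-61.27, 80.66], [-181.25, 117.63], [-171.15, -9.14], [-177.46, 177.46]. Speed limits (degrees/s): [159.86, 159.86, 180, 180, 180, 180].

### API

Orientations are given as a 3x3 rotation matrix whose columns are the frame's x, y, z axes.
In Python, from station import sense, capture, finish_job, tip_reach gives the robot as it stands.
- The arm moves only by the tool arm_command, never from a script. Its argument "deltas" is a list of rows, each a list of 7 numbers: the turn, a rotation vector about the tool's x, y, z in rad, then the shift along the tool's x, y, z in cm, then the closure, from -1 (fully open) to 1 (shut), so that 0 is half open. In form: [[rx, ry, rz, dx, dy, dz, hand], ...]. A call has 1 to 8 rows; each row is the pose to reach, as a shift and turn from the pose commanded when the call began, along the tool's axes at that moment; what a row does not reach only later rows make up. A row lasts 1/12 s, in which the tool goes at most 41.7 mm and 7.16 degrees, less where a joint would pass 70% of its speed; a pose out of reach is approached as far as the arm can. A call with a gripper value outside its range is refused whole. The fingers move at their own pace and stop on an object; the grip force is fixed at half the most. Time passes only in rows, so rows that repeat a pose let the fingers close. It gives the time, the measured TCP pose, the force, the opening and the grip force at its end, in the units of the state.
- sense(): the state, without advancing time (a new reading comes with each control period).
- capture(name): name is "side" or "top"; returns a dict with "pixels" (400x640x3 uint8, blue, green, red), "fovy" (degrees; the focal length in pixels is half the picture's height over the tangent of half this angle, whatever the lens; pixels are square), "cx", "cy" (the principal point, pixels), "rvec" (rotation vector, rad) and "tvec" (3), from world to camera coordinates, as OpenCV has them. Camera axes: x right, y down, z forward; pixel columns grow to the right and rows downward; lengths in m; the calibration is good to about 2 mm. A picture is of the moment at which its call begins. There is no depth.
- finish_job(): hands the job in; it is judged then, once.
The state is a dict: "time_s": time; "joints": joint angles; "joint_velocities": joint speeds; "effort": joint torques, N m; "tcp_pos": TCP position; "ee_rot": TCP orientation; "wrist_force": force on the tool from outside, world axes, zero at the start; "moment": the same for the moment, N m; "gripper_width": opening from 0.0 (shut) to 1.0 (fully open); "gripper_force": force on a finger pad.
Only numpy, scipy, OpenCV 4.12 (cv2) and the standard library are available. Lean on these libraries where they do the work, as an engineer would, in place of code of your own. Each camera call takes 0.05 s, during which the arm holds its last target. There are 200 camera calls.

### The job

Get the honey tasting tray on show: the soap cartons lying between the runners of the display stand are in the way, so put them in the basket, and draw the bolt at its mouth. Stand every small honey jar upright on the tray, and only once the stand is cleared and the tray loaded, slide the tray by its grip along the grooves fully home against the end board, then push the bolt fully shut behind it. Leave the other goods on the counter where they are.

Things in the scene. Friction and masses are not known exactly. Their poses are not given: they have to be found in the camera images.
- stand: Wooden display stand fixed to the counter, open on top, counter as its floor. Origin: on the counter, where the tray's origin lies when fully home. +x = direction the tray slides in (about world +y), z up. Two runners 16 high, x -83..+97: groove walls at y = +-84, over each groove a lip in to y = +-74, underside 12 up. End board, 70 high, face at x = +97, stops the tray (2 past x = 0).
- stand_mouth (a point): Middle of the stand's mouth, on the counter at stand (-163, 0, 0); axes as the stand. Low flared guides, 14 high, run from here to x = -119, narrowing from y = +-96 to +-83. The sliding bolt crosses at x = -106 from the +y side, its tail reaching to y = +130, or +178 when drawn.
- bolt (a joint): Sliding bolt (m) on the stand, moves along stand y. 0 = shut: its tongue reaches in to stand y = +50 and bars the tray's way or, once the tray is home, keeps it in from behind. Grows as drawn out towards +y; stop at 0.048; the tray passes above 0.036. About 1.5 N friction, stays where left. Tongue 12 wide (stand x -112..-100), 8 to 20 above the counter.
- bolt_knob (a point): Point in the bolt's black grip block, 14 (stand x) x 24 (stand y) x 32 high, top 52 above the counter; this point is 40 above the counter, at stand (-106, 70 + bolt travel). Axes as the stand.
- tray: Loose plywood tray, about 0.32 kg, on the counter. Origin: centre of underside. Base 190 (x) x 160 (y) x 6; its side edges run in the stand's grooves (4 play each side), +x end first. A low rim, top 18 above the underside, encloses the jar area: inside x -52..+88, y -63..+63, floor 6 above the underside. Upright grip at the -x end.
- tray_grip (a point): Point in the tray's upright wooden grip, a plate 14 (tray x) x 60 (tray y), top 56 above the tray's underside; point at tray (-80, 0, 40). Axes as the tray.
- basket: Open wicker-style basket fixed on the counter, outside 190 (x) x 150 (y) x 45 high, wall 6, floor about 6 thick. Origin: centre of its underside.
- jar0: Small honey jar, amber with paper label and brass lid, 42 dia x 50 high, about 0.11 kg, standing; origin centre of underside, z up its axis. Three or four are there (absent: None).
- jar1: Small honey jar, amber with paper label and brass lid, 42 dia x 50 high, about 0.11 kg, standing; origin centre of underside, z up its axis. Three or four are there (absent: None).
- jar2: Small honey jar, amber with paper label and brass lid, 42 dia x 50 high, about 0.11 kg, standing; origin centre of underside, z up its axis. Three or four are there (absent: None).
- jar3: Small honey jar, amber with paper label and brass lid, 42 dia x 50 high, about 0.11 kg, standing; origin centre of underside, z up its axis. Three or four are there (absent: None).
- carton0: Soap carton, brown card with a pale band, 60 (x) x 40 (y) x 40 high, about 0.1 kg, lying between the stand's runners at the start; origin centre of underside. One or two are there (absent: None).
- carton1: Soap carton, brown card with a pale band, 60 (x) x 40 (y) x 40 high, about 0.1 kg, lying between the stand's runners at the start; origin centre of underside. One or two are there (absent: None).
- big_jar0: Bystander: large honey jar, 72 dia x 85; not part of the job, leave in place. Origin: centre of underside.
- big_jar1: Bystander: large honey jar, 72 dia x 85; not part of the job, leave in place. Origin: centre of underside.
- dropper: Bystander: dropper bottle, 34 dia x 85; not part of the job, leave in place. Origin: centre of underside.
- tin: Bystander: flat aluminium balm tin, 64 dia x 22; not part of the job, leave in place. Origin: centre of underside.
- soap: Bystander: bare pale soap bar, 75 x 50 x 25; not part of the job, leave in place. Origin: centre of underside.
- candle: Bystander: small yellow wax candle, 56 dia x 50; not part of the job, leave in place. Origin: centre of underside.
There are look-alikes about, which are no part of the job. Leave any blue or red look-alike of the jar1 alone.

How it is judged (in metres and radians):
On the way, in this order (a step that is already met when the one before it is completed fails the run):
1. all cartons are in the basket and all small jars stand on the tray (x of carton0 in the frame of basket between -0.095 and 0.095 m and y of carton0 in the frame of basket between -0.075 and 0.075 m and height (world z) of each of carton0, carton1 below 0.065 m and x of carton1 in the frame of basket between -0.095 and 0.095 m and y of carton1 in the frame of basket between -0.075 and 0.075 m and x of jar0 in the frame of tray between -0.055 and 0.09 m and y of jar0 in the frame of tray between -0.065 and 0.065 m and z of jar0 in the frame of tray between 0 and 0.012 m and angle between each of jar0, jar1, jar2, jar3's own z axis and vertical below 0.15 rad and x of jar1 in the frame of tray between -0.055 and 0.09 m and y of jar1 in the frame of tray between -0.065 and 0.065 m and z of jar1 in the frame of tray between 0 and 0.012 m and x of jar2 in the frame of tray between -0.055 and 0.09 m and y of jar2 in the frame of tray between -0.065 and 0.065 m and z of jar2 in the frame of tray between 0 and 0.012 m and x of jar3 in the frame of tray between -0.055 and 0.09 m and y of jar3 in the frame of tray between -0.065 and 0.065 m and z of jar3 in the frame of tray between 0 and 0.012 m), for 0.2 s.
2. the loaded tray is fully home in the stand's grooves (x of tray in the frame of stand between -0.006 and 0.008 m and y of tray in the frame of stand between -0.012 and 0.012 m and x of tray_grip in the frame of stand below 0 m and z of tray in the frame of stand below 0.005 m and angle between the x axis of tray and the x axis of stand, either way round below 0.08 rad and x of jar0 in the frame of tray between -0.055 and 0.09 m and y of jar0 in the frame of tray between -0.065 and 0.065 m and z of jar0 in the frame of tray between 0 and 0.012 m and angle between each of jar0, jar1, jar2, jar3's own z axis and vertical below 0.15 rad and x of jar1 in the frame of tray between -0.055 and 0.09 m and y of jar1 in the frame of tray between -0.065 and 0.065 m and z of jar1 in the frame of tray between 0 and 0.012 m and x of jar2 in the frame of tray between -0.055 and 0.09 m and y of jar2 in the frame of tray between -0.065 and 0.065 m and z of jar2 in the frame of tray between 0 and 0.012 m and x of jar3 in the frame of tray between -0.055 and 0.09 m and y of jar3 in the frame of tray between -0.065 and 0.065 m and z of jar3 in the frame of tray between 0 and 0.012 m), for 0.2 s.
3. the bolt is shut behind the tray (value of joint bolt below 0.008 m), for 0.2 s.
At the end, for the whole second after the job is handed in: The tray lies in the grooves within 6 mm of home, the bolt is within 8 mm of shut behind it, every small jar present stands upright on the tray inside its rim, every carton present is in the basket, and the tray is at rest (all of step 2 and x of carton0 in the frame of basket between -0.095 and 0.095 m and y of carton0 in the frame of basket between -0.075 and 0.075 m and height (world z) of each of carton0, carton1 below 0.065 m and x of carton1 in the frame of basket between -0.095 and 0.095 m and y of carton1 in the frame of basket between -0.075 and 0.075 m and linear speed of tray below 0.02 m/s and value of joint bolt below 0.008 m); the robot touches nothing.
It fails at once if one of the other goods (large jars, dropper bottle, tin, soap bar, candle) is pushed more than 40 mm from its place (distance of any of big_jar0, big_jar1, dropper, tin, soap, candle from where it was at the start of the episode above 0.04 m).
Of jar0, jar1, jar2, jar3 only 3 to 4 are there at a start; the rules pass over those that are not, and their reading is None.
Of carton0, carton1 only 1 to 2 are there at a start; the rules pass over those that are not, and their reading is None.
At some moment in a run one of jar0, jar1, jar2, jar3, carton0, carton1 may be knocked a few centimetres aside while the robot is not near it.
Once in a run the grip may slacken for a moment while it holds something.
It also fails if it takes over 208 s, if anything falls off the work surface, if the arm or the gripper's body presses on something with over 40 N, if the wrist force passes 120 N, or if a joint passes its speed limit or range.

## Working session

There is one attempt and no reset: what is moved stays moved. The work goes in short steps, Python scripts to look and compute and a tool call to move; the robot and the scene stay as the last step left them, time stands still between calls to the robot, and variables do not carry over. Pictures are saved under pics/ and viewed, at most 14 in all, crops included, and the job is handed in when it is done.

Besides the shell and the picture viewer there is one more tool, called after "Call:" as name(argument=value, ...) on one line, values as JSON. arm_command: Moves the arm, as the interface text tells. Its arguments: {"type":"object","properties":{"deltas":{"type":"array"}},"required":["deltas"]}

```bash
ls; mkdir -p pics; cat > h.py <<'E'
import numpy as np, cv2
from station import sense, capture, finish_job, tip_reach
def cam(c):
    f=200/np.tan(np.radians(c["fovy"])/2)
    K=np.array([[f,0,c["cx"]],[0,f,c["cy"]],[0,0,1.]])
    R=cv2.Rodrigues(np.array(c["rvec"],float))[0]; t=np.array(c["tvec"],float)
    return K,R,t
def ray(c,uv,z):
    K,R,t=cam(c); o=-R.T@t
    d=R.T@np.linalg.solve(K,[uv[0],uv[1],1.]); return o+d*(z-o[2])/d[2]
def proj(c,p):
    K,R,t=cam(c); q=K@(R@np.array(p,float)+t); return q[:2]/q[2]
E
python3 - <<'E'
from h import *
s=sense(); print(s, tip_reach if not callable(tip_reach) else tip_reach())
for n in("top","side"):
    c=capture(n); cv2.imwrite(f"pics/{n}0.png",c["pixels"]); K,R,t=cam(c); print(n,K[0,0],c["cx"],c["cy"],-R.T@t,R.round(3).tolist(), c.keys())
E
```

```text
pics
{'time_s': 0.0, 'joints': array([ 8.29404366e+01,  2.20908200e+01,  3.80600414e-01, -2.90409061e-02,
       -6.84091591e+01, -1.48172919e+01]), 'joint_velocities': array([-0.01467591,  0.02423195, -0.05041712, -0.0311189 ,  0.00832992,
        0.07633264]), 'effort': array([-6.14083056e-04, -3.90659237e+01,  1.87399703e+01,  4.21984658e+00,
        1.09708574e-02, -1.89339103e-04]), 'tcp_pos': array([0.23262481, 0.57942969, 0.20696447]), 'ee_rot': array([[ 9.27917179e-01, -3.72785709e-01, -7.23787928e-04],
       [-3.72786404e-01, -9.27915006e-01, -2.00978708e-03],
       [ 7.76062226e-05,  2.13473426e-03, -9.99997718e-01]]), 'wrist_force': array([ 0.36236433, -0.56925857, -0.15962344]), 'moment': array([ 0.01038908,  0.01158328, -0.03976554]), 'gripper_force': 0.0, 'gripper_width': 1.0003463726223787} 0.019
top 449.50037741587107 319.472659414724 197.7565346162797 [ 0.37260417 -0.08530116  1.22180267] [[0.027, -1.0, -0.002], [-0.991, -0.027, -0.132], [0.132, 0.006, -0.991]] dict_keys(['pixels', 'fovy', 'cx', 'cy', 'rvec', 'tvec'])
side 491.24663366771597 321.1037909964989 203.82648913256153 [ 0.07501764 -0.7585608   1.00151513] [[0.835, -0.55, 0.01], [-0.413, -0.638, -0.651], [0.364, 0.539, -0.759]] dict_keys(['pixels', 'fovy', 'cx', 'cy', 'rvec', 'tvec'])
```

View pics/top0.png

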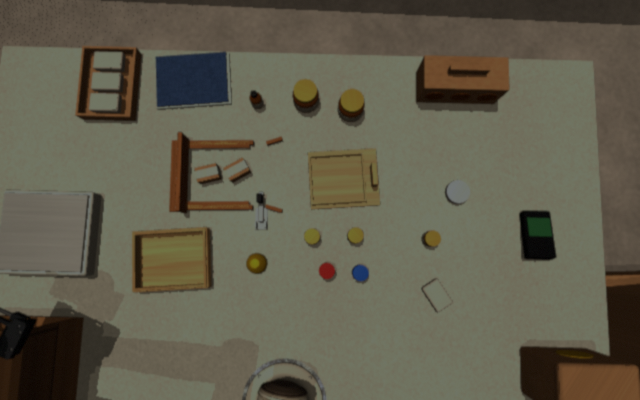

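View pics/side0.png

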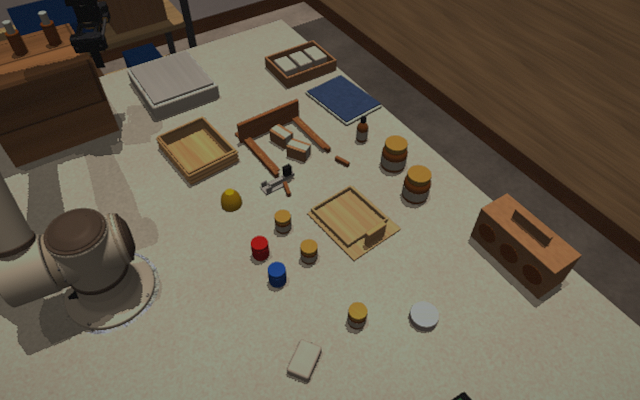

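The top view shows the stand with its end board at (180,173), the bolt at (262,205) and cartons at (206,173) and (237,170). The tray is at (343,178) with its grip at (375,174), and the basket is at (172,260).

There are three amber jars with brass lids, at (313,237), (356,236) and (432,239). The look-alikes are red (327,271) and blue (360,273), and the yellow blob at (257,262) is the candle. I'll confirm with an enlarged crop.

```bash
python3 - <<'E'
from h import *
c=capture("top"); im=c["pixels"]
cv2.imwrite("pics/crop1.png",cv2.convertScaleAbs(cv2.resize(im[120:310,160:460],None,fx=2.6,fy=2.6,interpolation=cv2.INTER_CUBIC),alpha=1.6))
hsv=cv2.cvtColor(im,cv2.COLOR_BGR2HSV)
for name,lo,hi,z in(("lid",(15,120,90),(30,255,255),.05),("pale wood/sat",(8,60,60),(30,255,255),.0),):
    m=cv2.inRange(hsv,np.array(lo),np.array(hi))
    n,_,st,ce=cv2.connectedComponentsWithStats(m)
    for i in range(1,n):
        if st[i,4]>60: print(name,st[i],ce[i].round(1),ray(c,ce[i],z).round(4))
for p in((206,173),(237,170),(313,237),(356,236),(432,239),(343,178),(172,260),(375,174)): print(p,hsv[p[1],p[0]])
E
```

```text
lid [293  79  24  22 388] [304.7  89.8] [ 0.823  -0.0304  0.05  ]
lid [341  89  23  22 395] [351.8  99.6] [ 0.7986 -0.1588  0.05  ]
lid [200 140  39   5 125] [220.  142.5] [0.6701 0.1914 0.05  ]
lid [357 158  20  15  79] [367.5 162.9] [ 0.6252 -0.2035  0.05  ]
lid [310 166  60  10 324] [343.7 171. ] [ 0.6015 -0.1408  0.05  ]
lid [323 194  44   9 182] [346.6 197.5] [ 0.531  -0.1497  0.05  ]
lid [205 205  29   4  69] [219.8 206.1] [0.4991 0.1823 0.05  ]
lid [ 133  228   75   64 2446] [172.3 265.1] [0.343  0.2964 0.05  ]
lid [305 229  15  15 179] [311.7 235.9] [ 0.4277 -0.061   0.05  ]
lid [348 228  15  15 183] [355.3 234.9] [ 0.4334 -0.1742  0.05  ]
lid [426 231  15  15 182] [432.7 238. ] [ 0.4309 -0.3755  0.05  ]
lid [249 257  11  12 101] [253.6 262.3] [0.3557 0.0869 0.05  ]
pale wood/sat [    0     0   640   271 39556] [376.5  62.8] [ 0.9278 -0.2305  0.    ]
pale wood/sat [292  78  27  24 476] [304.6  89.9] [ 0.8419 -0.0279  0.    ]
pale wood/sat [338  88  27  24 486] [351.6  99.6] [ 0.8168 -0.1615  0.    ]
pale wood/sat [169 132  14  80 808] [175.  173.3] [0.5923 0.3228 0.    ]
pale
[... 1065 characters left out ...]
5  21 388] [621. 280.] [ 0.3349 -0.8901  0.    ]
pale wood/sat [ 27 314  24  12 104] [ 39.2 318.5] [0.1922 0.6556 0.    ]
pale wood/sat [522 345  74   7  97] [559.2 346.8] [ 0.1575 -0.7175  0.    ]
pale wood/sat [280 363  36  24 133] [303.9 374. ] [ 0.0706 -0.0501  0.    ]
pale wood/sat [ 558  363   82   37 2918] [598.2 381.5] [ 0.073  -0.8149  0.    ]
pale wood/sat [268 374  33   8  96] [283.5 376.5] [0.063  0.0028 0.    ]
pale wood/sat [257 390  48  10 179] [273.3 396.2] [0.0133 0.0274 0.    ]
(206, 173) [ 38  35 117]
(237, 170) [ 39  35 117]
(313, 237) [ 27 159 112]
(356, 236) [ 25 164 112]
(432, 239) [ 23 171 112]
(343, 178) [ 25 107 112]
(172, 260) [ 25 121 112]
(375, 174) [ 25 118 112]
```

View pics/crop1.png

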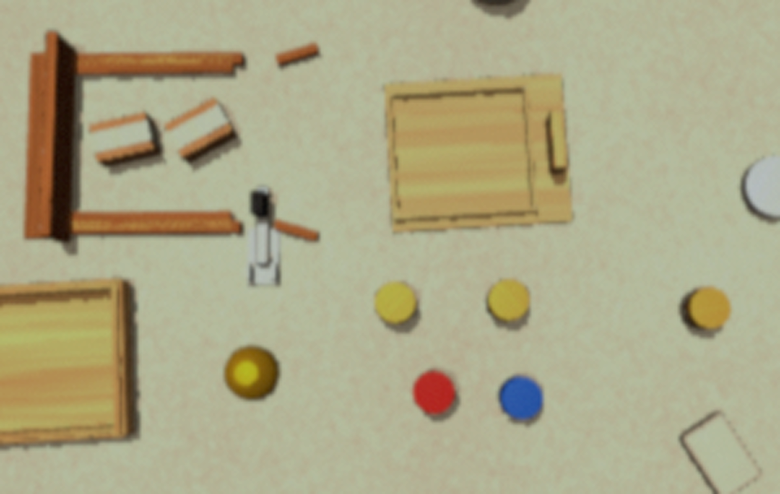

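The enlarged crop confirms three amber jars with brass lids, clear of the red (434,393) and blue (520,398) look-alikes. Two cartons lie at crop (122,137) and (201,129), and the bolt knob is at (261,203). Next I measure the poses.

```bash
cat >> h.py <<'E'
def yaw(s=None):
    R=(s or sense())["ee_rot"]; return np.degrees(np.arctan2(R[1,0],R[0,0]))
def go(p,psi,s=None,vert=True):
    "print turn rz (rad) and shift (cm) in tool axes to reach world p (m), yaw psi (deg)"
    s=s or sense(); R=s["ee_rot"]; d=R.T@(np.array(p)-s["tcp_pos"])*100
    t=cv2.Rodrigues(R.T@np.array([[np.cos(np.radians(psi)),np.sin(np.radians(psi)),0],[np.sin(np.radians(psi)),-np.cos(np.radians(psi)),0],[0,0,-1.]]))[0].ravel()
    print("turn",t.round(3),"shift cm",d.round(2),"@",s["tcp_pos"].round(4),"yaw",round(yaw(s),1),"t",round(s["time_s"],1))
E
python3 - <<'E'
from h import *
c=capture("top")
P=lambda a,z:ray(c,(a[0]/2.6+160-.2,a[1]/2.6+120-.2),z)[:2]
def quad(n,pts,z):
    q=np.array([P(a,z) for a in pts]); e=np.diff(np.vstack([q,q[:1]]),axis=0)
    print(n,"ctr",q.mean(0).round(4),"sides",np.linalg.norm(e,axis=1).round(4),"angs",np.degrees(np.arctan2(e[:,1],e[:,0])).round(1))
quad("A",[(88,125),(147,113),(156,151),(97,162)],.04)
quad("B",[(165,128),(217,100),(236,130),(185,159)],.04)
quad("tray",[(384,88),(560,76),(571,220),(393,230)],.006)
quad("runner ends",[(78,65),(242,61),(240,223),(75,222)],.016)
q=[(135,230),(206,228),(208,289),(135,291)]
w=np.array([ray(c,a,.045)[:2] for a in q]); print("basket",w.round(3).tolist(),w.mean(0))
print("knob",P((261,203),.052),"grip",P((556,142),.056), "guides",P((298,54),.014),P((295,230),.014))
for u in((311.7,235.9),(355.3,234.9),(432.7,238)): print("jar",ray(c,u,.05))
# side view check
s=capture("side"); hsv=cv2.cvtColor(s["pixels"],cv2.COLOR_BGR2HSV)
for p in((.4277,-.061,.05),(.4334,-.1742,.05),(.4309,-.3755,.05)): print(proj(s,p).round(1))
print("side board",ray(s,(299,151),.0))
E
```

```text
A ctr [0.5889 0.2246] sides [0.0617 0.0411 0.0613 0.0401] angs [ -76.7 -163.7  102.3   17. ]
B ctr [0.6    0.1441] sides [0.0605 0.0375 0.0599 0.0388] angs [ -59.4 -145.7  121.9   35.1]
tray ctr [ 0.5889 -0.1421] sides [0.1878 0.1546 0.1867 0.1522] angs [ -84.5 -175.1   94.8    5.3]
runner ends ctr [0.5898 0.1921] sides [0.1735 0.1725 0.1715 0.1672] angs [ -87.  -178.    91.2    2.7]
basket [[0.431, 0.402], [0.441, 0.216], [0.285, 0.202], [0.274, 0.389]] [0.35772487 0.30236726]
knob [0.52354241 0.07705506] grip [ 0.5933198  -0.21955216] guides [0.68879917 0.05017339] [0.50110216 0.04572769]
jar [ 0.42772391 -0.06106417  0.05      ]
jar [ 0.43337614 -0.17434719  0.05      ]
jar [ 0.43076316 -0.37542051  0.05      ]
[281.7 215.3]
[307.9 245.3]
[357.  309.6]
side board [0.6133283  0.15977166 0.        ]
```

```bash
python3 -c "
from h import *
go((.589,.225,.13),-75)"
```

```text
turn [ 0.001 -0.001  0.927] shift cm [46.28 19.64  7.78] @ [0.2328 0.5797 0.2075] yaw -21.9 t 0.2
```

Call:
arm_command(deltas=[[0,0,0.93,46.3,19.6,7.8,-1],[0,0,0.93,46.3,19.6,7.8,-1],[0,0,0.93,46.3,19.6,7.8,-1],[0,0,0.93,46.3,19.6,7.8,-1],[0,0,0.93,46.3,19.6,7.8,-1],[0,0,0.93,46.3,19.6,7.8,-1],[0,0,0.93,46.3,19.6,7.8,-1],[0,0,0.93,46.3,19.6,7.8,-1]])

```text
time_s: 0.92
tcp_pos: [0.4675, 0.3462, 0.1568]
ee_rot: [[0.251, -0.968, 0.0], [-0.968, -0.251, 0.0], [-0.0, -0.0, -1.0]]
wrist_force: [0.1, -0.2, 0.7]
gripper_width: 1.004
gripper_force: 0.0
```

```bash
python3 -c "
from h import *
go((.589,.225,.13),-75)"
```

```text
turn [-0.     0.    -0.008] shift cm [14.78 -8.71  2.68] @ [0.4675 0.3462 0.1568] yaw -75.4 t 0.9
```

Call:
arm_command(deltas=[[0,0,0,14.8,-8.7,2.7,-1],[0,0,0,14.8,-8.7,2.7,-1],[0,0,0,14.8,-8.7,2.7,-1],[0,0,0,14.8,-8.7,2.7,-1],[0,0,0,14.8,-8.7,2.7,-1],[0,0,0,14.8,-8.7,2.7,-1]])

```text
time_s: 1.42
tcp_pos: [0.5896, 0.2244, 0.1286]
ee_rot: [[0.252, -0.968, -0.002], [-0.968, -0.252, -0.001], [0.001, 0.002, -1.0]]
wrist_force: [-0.1, -0.5, -0.7]
gripper_width: 0.997
gripper_force: 0.0
```

```bash
python3 -c "
from h import *
go((.589,.225,.028),-75)
a=capture('top')['pixels'][110:230,150:300];b=capture('side')['pixels'][80:220,220:370]
cv2.imwrite('pics/c2.png',cv2.convertScaleAbs(np.hstack([cv2.resize(a,(400,320)),cv2.resize(b,(340,320))]),alpha=1.5))"
```

```text
turn [ 0.002 -0.001 -0.007] shift cm [-0.08  0.02 10.06] @ [0.5896 0.2244 0.1286] yaw -75.4 t 1.4
```

View pics/c2.png

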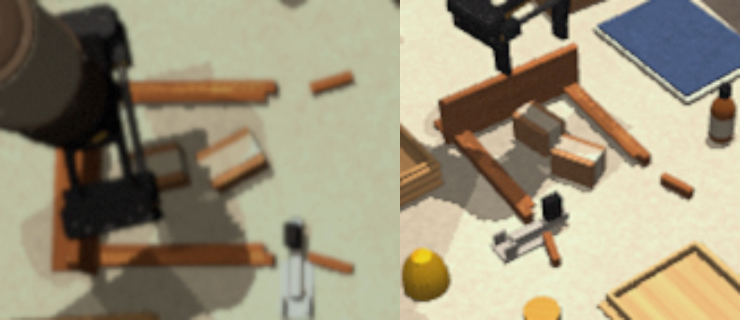

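The hand is above carton A (top crop about (165,165)), with the fingers on either side and clear of the runners. Descending.

Call:
arm_command(deltas=[[0,0,0,0,0,4,-1],[0,0,0,0,0,8,-1],[0,0,0,0,0,10.1,-1],[0,0,0,0,0,10.1,-1],[0,0,0,0,0,10.1,1],[0,0,0,0,0,10.1,1],[0,0,0,0,0,10.1,1],[0,0,0,0,0,10.1,1]])

```text
time_s: 2.18
tcp_pos: [0.5896, 0.2282, 0.0314]
ee_rot: [[0.257, -0.966, 0.004], [-0.966, -0.257, 0.002], [-0.001, -0.004, -1.0]]
wrist_force: [-0.6, -0.7, -0.2]
gripper_width: 0.78
gripper_force: 0.0
```

Call:
arm_command(deltas=[[0,0,0,0,0,0,1],[0,0,0,0,0,0,1],[0,0,0,0,0,0,1],[0,0,0,0,0,-4,1],[0,0,0,0,0,-8,1],[0,0,0,0,0,-11,1],[0,0,0,0,0,-11,1]])

```text
time_s: 2.77
tcp_pos: [0.5928, 0.2289, 0.1474]
ee_rot: [[0.257, -0.966, 0.014], [-0.966, -0.257, 0.006], [-0.003, -0.015, -1.0]]
wrist_force: [0.6, 0.3, 1.3]
gripper_width: 0.249
gripper_force: 0.0
```

```bash
python3 -c "
from h import *
print(sense()['gripper_width'])
go((.36,.345,.13),-75)
go((.36,.345,.05),-75)"
```

```text
0.24941132019917422
turn [-0.015  0.003 -0.001] shift cm [-17.21  19.53   1.49] @ [0.5928 0.2289 0.1474] yaw -75.1 t 2.8
turn [-0.015  0.003 -0.001] shift cm [-17.19  19.65   9.49] @ [0.5928 0.2289 0.1474] yaw -75.1 t 2.8
```

```bash
python3 -c "
from h import *
a=capture('top')['pixels'][110:230,150:300];b=capture('side')['pixels'][80:220,220:370]
cv2.imwrite('pics/c3.png',cv2.convertScaleAbs(np.hstack([cv2.resize(a,(400,320)),cv2.resize(b,(340,320))]),alpha=1.5))
print(sense()['gripper_width'],sense()['gripper_force'])"
```

```text
0.15736213155329665 0.0
```

View pics/c3.png

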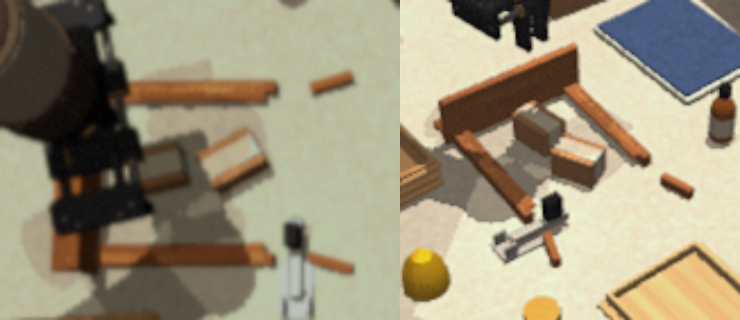

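The lift came before the slow fingers had closed. Carton A hasn't moved, so I'll retry with more time to close.

Call:
arm_command(deltas=[[-0.015,0,0,0.2,0.5,2,-1],[-0.015,0,0,0.2,0.5,2,-1],[-0.015,0,0,0.2,0.5,2,-1],[-0.015,0,0,0.2,0.5,2,-1],[-0.015,0,0,0.2,0.5,2,-1],[-0.015,0,0,0.2,0.5,2,-1],[-0.015,0,0,0.2,0.5,3,-1],[-0.015,0,0,0.2,0.5,3,-1]])

```text
time_s: 3.53
tcp_pos: [0.5831, 0.2235, 0.1072]
ee_rot: [[0.256, -0.967, -0.017], [-0.967, -0.256, -0.005], [0.0, 0.018, -1.0]]
wrist_force: [-0.1, 0.6, -0.9]
gripper_width: 0.677
gripper_force: 0.0
```

```bash
python3 -c "
from h import *
print(sense()['gripper_width'])
go((.589,.225,.028),-75)"
```

```text
0.6767421683067466
turn [ 0.018 -0.    -0.003] shift cm [ 0.   -0.75  7.91] @ [0.5831 0.2235 0.1072] yaw -75.2 t 3.5
```

Call:
arm_command(deltas=[[0.016,0,0,0,-0.7,3,-1],[0.016,0,0,0,-0.7,6,-1],[0.016,0,0,0,-0.7,7.9,-1],[0.016,0,0,0,-0.7,7.9,-1],[0.016,0,0,0,-0.7,7.9,1],[0.016,0,0,0,-0.7,7.9,1],[0.016,0,0,0,-0.7,7.9,1],[0.016,0,0,0,-0.7,7.9,1]])

```text
time_s: 4.2
tcp_pos: [0.5908, 0.226, 0.0317]
ee_rot: [[0.256, -0.967, 0.004], [-0.967, -0.256, 0.002], [-0.001, -0.004, -1.0]]
wrist_force: [0.3, 0.9, 0.8]
gripper_width: 0.78
gripper_force: 0.0
```

Call:
arm_command(deltas=[[0,0,0,0,0,0,1],[0,0,0,0,0,0,1],[0,0,0,0,0,0,1],[0,0,0,0,0,0,1],[0,0,0,0,0,0,1],[0,0,0,0,0,0,1],[0,0,0,0,0,0,1]])

```text
time_s: 4.78
tcp_pos: [0.5898, 0.2253, 0.0298]
ee_rot: [[0.256, -0.967, 0.001], [-0.967, -0.256, 0.0], [0.0, -0.001, -1.0]]
wrist_force: [0.1, 0.3, -0.7]
gripper_width: 0.249
gripper_force: 0.0
```

```bash
python3 -c "
from h import *
s=sense();p=s['tcp_pos'];print(p,s['gripper_width'])
b=capture('side');t=capture('top')
print(proj(b,p),proj(t,p),'A',proj(b,(.589,.225,.04)),proj(t,(.589,.225,.04)))
def cr(c,u,v,w,h,f):
  im=c['pixels'].copy(); q=proj(c,p); cv2.circle(im,(int(q[0]+.5),int(q[1]+.5)),1,(255,0,255),-1)
  return cv2.resize(im[v:v+h,u:u+w],None,fx=f,fy=f,interpolation=cv2.INTER_CUBIC)
cv2.imwrite('pics/c4.png',cv2.convertScaleAbs(np.hstack([cr(t,160,110,130,120,3),cr(b,230,80,130,120,3)]),alpha=1.7))
"
```

```text
[0.58977464 0.22526932 0.02979002] 0.24881213630891655
[280.36481634 133.79701716] [207.4630662  173.15859483] A [279.99873423 131.31410172] [206.59473551 172.73572434]
```

View pics/c4.png

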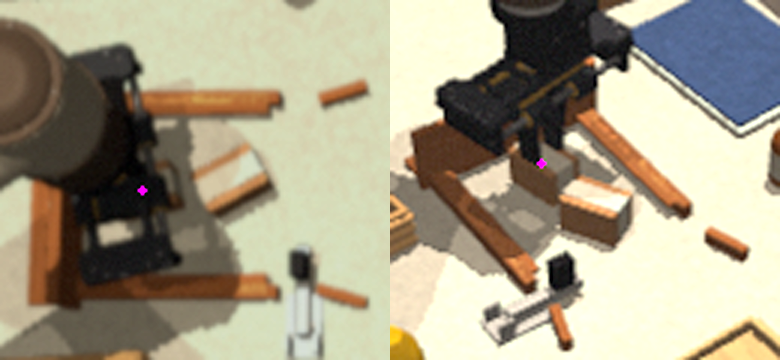

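The magenta dot, which is the reported TCP, lies on carton A, but the fingers seem to stand behind it. I'll check the hand against the camera calibration.

```bash
python3 -c "
from h import *
b=capture('side');t=capture('top')
print('c2 tips seen side 265.5,110.6 & 291.5,96.6; mid 278.5,103.6; predicted',proj(b,(.5896,.2244,.1096)))
for k in(1,-1): print(proj(b,np.array((.5896,.2244,.1096))+k*.05*np.array((.968,.252,0))), proj(t,np.array((.5896,.2244,.1096))+k*.05*np.array((.968,.252,0))))
print('base',proj(b,(0,0,0)),proj(t,(0,0,0)))
print('start tcp top',proj(t,(.2326,.5794,.188)), proj(t,(.2326,.5794,.3)))
print('ray mid z=.1096',ray(b,(278.5,103.6),.1096))
"
```

```text
c2 tips seen side 265.5,110.6 & 291.5,96.6; mid 278.5,103.6; predicted [278.9666494  112.66027197]
[291.28251802 104.53523481] [196.13687968 148.46125187]
[266.21194582 121.07481778] [203.73183772 186.44238503]
base [110.56148532 289.32069195] [283.61900154 401.90963847]
start tcp top [ 23.09796864 312.27499155] [-13.61910717 319.03515934]
ray mid z=.1096 [0.60911944 0.26063856 0.1096    ]
```

Call:
arm_command(deltas=[[0,0,0,0,0,-3,-1],[0,0,0,0,0,-6,-1],[0,0,0,0,0,-8,-1],[0,0,0,0,0,-8,-1],[0,0,0,0,0,-8,-1],[0,0,0,0,0,-8,-1],[0,0,0,0,0,-8,-1]])

```text
time_s: 5.57
tcp_pos: [0.5888, 0.2248, 0.1084]
ee_rot: [[0.256, -0.967, -0.002], [-0.967, -0.256, -0.001], [0.001, 0.002, -1.0]]
wrist_force: [0.0, -0.1, -0.9]
gripper_width: 0.518
gripper_force: 0.0
```

```bash
python3 -c "
from h import *
s=sense();p=s['tcp_pos'];R=s['ee_rot']
b=capture('side');t=capture('top')
w=s['gripper_width']*.087/2; print(p,s['gripper_width'])
def cr(c,u,v,w_,h,f):
  im=cv2.resize(c['pixels'][v:v+h,u:u+w_],None,fx=f,fy=f,interpolation=cv2.INTER_CUBIC)
  for k in(1,-1):
    q=proj(c,p+R@[0,k*w,.019]); print(q.round(1)); cv2.circle(im,(int((q[0]-u+.5)*f),int((q[1]-v+.5)*f)),3,(255,0,255),-1)
  return im
cv2.imwrite('pics/c5.png',cv2.convertScaleAbs(np.hstack([cr(t,160,120,80,100,5),cr(b,240,60,80,100,5)]),alpha=1.9,beta=15))
"
```

```text
[0.5887782  0.22479832 0.10836754] 0.5180756408209107
[203.6 177.7]
[200.1 160.9]
[273.4 122. ]
[284.6 114.6]
```

View pics/c5.png

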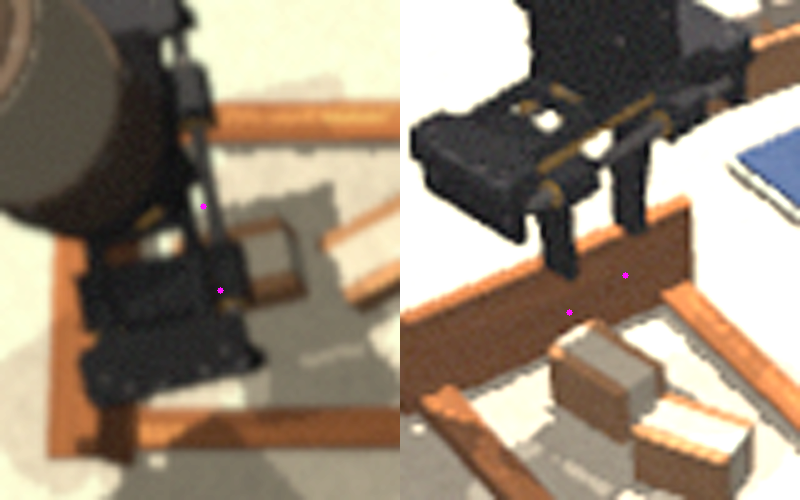

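```bash
python3 -c "
from h import *
b=capture('side');t=capture('top')
s=sense();p=s['tcp_pos'];R=s['ee_rot'];w=s['gripper_width']*.087/2
P0=np.array([.2326,.5794,.207]);R0=np.array([[.9279,-.3728,0],[-.3728,-.9279,0],[0,0,-1]])
for k in(1,-1):
  q=P0+R0@[0,k*.05,.019]; print('start tips side',proj(b,q).round(1),'top',proj(t,q).round(1))
  q=P0+R0@[.0,k*.095,-.051]; print('  body end side',proj(b,q).round(1),'top',proj(t,q).round(1))
  for h in(0,.035):
    for sx in(.0375,-.0375):
      print('now body bottom corner h',h,(( proj(t,p+R@[sx,k*.095,-.051]+[0,0,h])-[160,120])*5).round(), ((proj(b,p+R@[sx,k*.095,-.051]+[0,0,h])-[240,60])*5+[400,0]).round())
a=cv2.imread('pics/top0.png')[270:390,0:90];c=cv2.imread('pics/side0.png')[0:80,50:140]
cv2.imwrite('pics/c6.png',cv2.convertScaleAbs(np.hstack([cv2.resize(a,(360,480)),cv2.resize(c,(405,480*3//4)) if 0 else np.vstack([cv2.resize(c,(360,320)),np.zeros((160,360,3),np.uint8)])]),alpha=2))
"
```

```text
start tips side [104.3  77.3] top [ 42.8 321.4]
  body end side [94.2 64.6] top [ 41.3 335. ]
now body bottom corner h 0 [286. 389.] [511. 303.]
now body bottom corner h 0 [132. 425.] [415. 242.]
now body bottom corner h 0.035 [269. 379.] [506. 250.]
now body bottom corner h 0.035 [109. 416.] [407. 189.]
start tips side [107.1  57.3] top [  3.5 303.2]
  body end side [100.5  27. ] top [-38.5 297.9]
now body bottom corner h 0 [208.  13.] [755. 142.]
now body bottom corner h 0 [57. 48.] [660.  89.]
now body bottom corner h 0.035 [189.  -9.] [755.  90.]
now body bottom corner h 0.035 [33. 27.] [657.  37.]
```

View pics/c6.png

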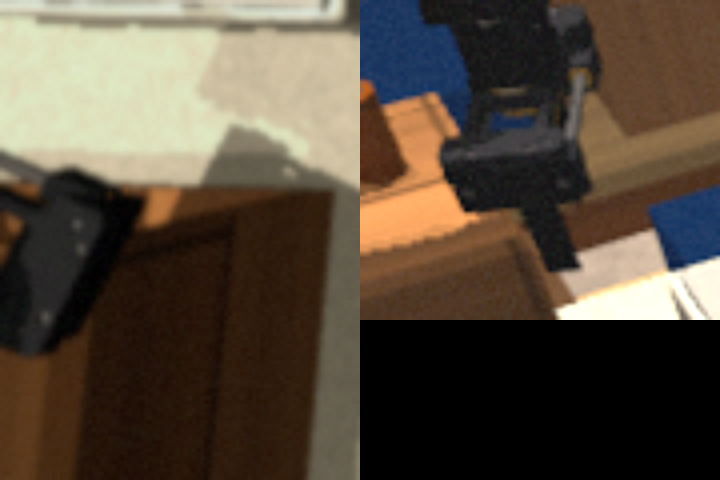

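Both views now, and the start pictures, put the hand about 35 mm higher than the reported TCP, with no sideways error. Jar heights agree between the two cameras, so the cameras are consistent. I'll test this with a guarded descent, watching the force.

Call:
arm_command(deltas=[[0,0,0,0,0,3,-1],[0,0,0,0,0,6,-1],[0,0,0,0,0,8.5,-1],[0,0,0,0,0,9.5,-1],[0,0,0,0,0,10,-1],[0,0,0,0,0,10,-1],[0,0,0,0,0,10,-1]])

```text
time_s: 6.35
tcp_pos: [0.5908, 0.2258, 0.0109]
ee_rot: [[0.257, -0.967, 0.003], [-0.967, -0.257, 0.001], [-0.0, -0.003, -1.0]]
wrist_force: [0.3, -0.6, 1.0]
gripper_width: 0.996
gripper_force: 0.0
```

Call:
arm_command(deltas=[[0,0,0,0,0,0,1],[0,0,0,0,0,0,1],[0,0,0,0,0,0,1],[0,0,0,0,0,0,1],[0,0,0,0,0,0,1],[0,0,0,0,0,0,1],[0,0,0,0,0,0,1],[0,0,0,0,0,0,1]])

```text
time_s: 7.02
tcp_pos: [0.5899, 0.2254, 0.0099]
ee_rot: [[0.256, -0.967, 0.001], [-0.967, -0.256, 0.0], [-0.0, -0.001, -1.0]]
wrist_force: [-0.1, 0.7, -0.2]
gripper_width: 0.48
gripper_force: 0.2
```

Call:
arm_command(deltas=[[0,0,0,0,0,0,1],[0,0,0,0,0,0,1],[0,0,0,0,0,0,1],[0,0,0,0,0,0,1]])

```text
time_s: 7.35
tcp_pos: [0.59, 0.2254, 0.0099]
ee_rot: [[0.256, -0.967, 0.001], [-0.967, -0.256, 0.0], [-0.0, -0.001, -1.0]]
wrist_force: [0.7, -0.1, -0.4]
gripper_width: 0.459
gripper_force: 30.0
```

The 40 mm carton is gripped at 30 N. The true height is therefore about 35 mm above the reported one, and x and y are right. I'll use that from here.

```bash
sed -i 's/d=R.T@(np.array(p)-s\["tcp_pos"\])/d=R.T@(np.array(p)-[0,0,.035]-s["tcp_pos"])/' h.py; python3 -c "
from h import *
go((.36,.343,.165),-86); go((.36,.343,.057),-86)"
```

```text
turn [-0.001  0.     0.189] shift cm [-17.26  19.2  -12.03] @ [0.59   0.2254 0.0099] yaw -75.2 t 7.3
turn [-0.001  0.     0.189] shift cm [-17.26  19.22  -1.23] @ [0.59   0.2254 0.0099] yaw -75.2 t 7.3
```

Call:
arm_command(deltas=[[0,0,0,0,0,-3,1],[0,0,0,0,0,-7,1],[0,0,0,0,0,-10,1],[0,0,0,0,0,-12,1],[0,0,0.05,-4,4.5,-12,1],[0,0,0.1,-8,9,-12,1],[0,0,0.15,-11.5,13,-12,1],[0,0,0.19,-14,16,-12,1]])

```text
time_s: 8.02
tcp_pos: [0.4386, 0.2995, 0.1294]
ee_rot: [[0.065, -0.998, 0.0], [-0.998, -0.065, -0.0], [0.0, -0.0, -1.0]]
wrist_force: [-0.5, 0.8, -0.2]
gripper_width: 0.459
gripper_force: 30.0
```

```bash
python3 -c "
from h import *
s=sense();print(s['gripper_width'],s['gripper_force'])
go((.36,.343,.165),-86); go((.36,.343,.057),-86)"
```

```text
0.45902538181637037 29.995868504047394
turn [-0.    -0.    -0.005] shift cm [-4.85  7.56 -0.06] @ [0.4386 0.2995 0.1294] yaw -86.3 t 8.0
turn [-0.    -0.    -0.005] shift cm [-4.85  7.56 10.74] @ [0.4386 0.2995 0.1294] yaw -86.3 t 8.0
```

Call:
arm_command(deltas=[[0,0,0,-2.5,4,0,1],[0,0,0,-4.8,7.5,0,1],[0,0,0,-4.8,7.5,1,1],[0,0,0,-4.8,7.5,4,1],[0,0,0,-4.8,7.5,7,1],[0,0,0,-4.8,7.5,9.5,1],[0,0,0,-4.8,7.5,10.3,1],[0,0,0,-4.8,7.5,10.3,1]])

```text
time_s: 8.68
tcp_pos: [0.3615, 0.3406, 0.0246]
ee_rot: [[0.069, -0.998, -0.002], [-0.998, -0.069, -0.005], [0.005, 0.002, -1.0]]
wrist_force: [-0.6, 0.3, 0.1]
gripper_width: 0.452
gripper_force: 30.0
```

```bash
python3 -c "
from h import *
s=sense();print(s['gripper_width'],s['gripper_force'],s['wrist_force'])
go((.36,.343,.057),-86)"
```

```text
0.4524453955437196 29.99987930059433 [-0.58586301  0.30009228  0.13164135]
turn [ 0.002 -0.005 -0.001] shift cm [-0.25  0.13  0.26] @ [0.3615 0.3406 0.0246] yaw -86.1 t 8.7
```

Call:
arm_command(deltas=[[0,0,0,0,0,0.3,1],[0,0,0,0,0,0.3,-0.4],[0,0,0,0,0,0.3,-0.4],[0,0,0,0,0,0.3,-0.4],[0,0,0,0,0,0.3,-0.4],[0,0,0,0,0,-3,-0.4],[0,0,0,0,0,-7,-0.4],[0,0,0,0,0,-10.5,-1]])

```text
time_s: 9.35
tcp_pos: [0.3625, 0.3422, 0.1338]
ee_rot: [[0.069, -0.998, 0.002], [-0.998, -0.069, 0.0], [-0.0, -0.002, -1.0]]
wrist_force: [0.2, 0.3, 0.8]
gripper_width: 0.721
gripper_force: 0.0
```

```bash
python3 -c "
from h import *
go((.60,.144,.165),-58)
c=capture('top');t=c['pixels']; hsv=cv2.cvtColor(t,cv2.COLOR_BGR2HSV)
m=cv2.inRange(hsv,np.array((15,120,90)),np.array((30,255,255))); n,_,st,ce=cv2.connectedComponentsWithStats(m)
print([ce[i].round(1).tolist() for i in range(1,n) if 150<st[i,4]<260])
cv2.imwrite('pics/c7.png',cv2.convertScaleAbs(cv2.resize(t[120:310,120:320],None,fx=3,fy=3),alpha=1.7))"
```

```text
turn [-0.002 -0.    -0.489] shift cm [ 21.41 -22.32   0.41] @ [0.3625 0.3422 0.1338] yaw -86.0 t 9.3
[[348.9, 198.1], [311.7, 236.0], [355.2, 235.0], [432.7, 238.0]]
```

View pics/c7.png

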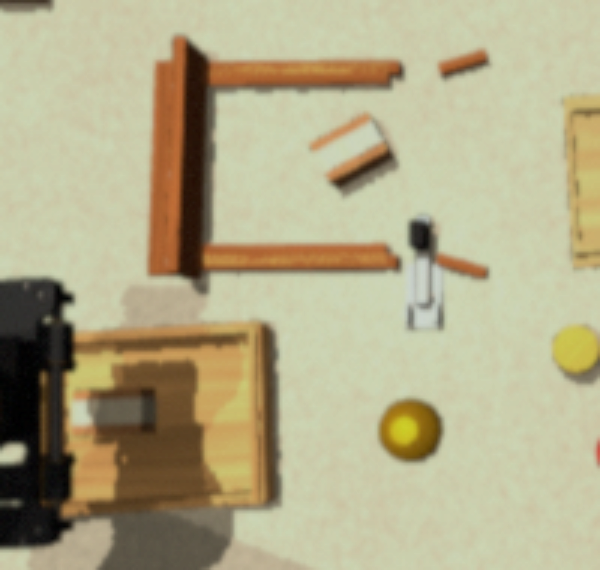

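Carton A is in the basket at (115,410), carton B hasn't moved (350,150), and all three jars are in place.

Call:
arm_command(deltas=[[0,0,-0.12,3,-3,0.4,-1],[0,0,-0.24,6,-6,0.4,-1],[0,0,-0.36,8.9,-9,0.4,-1],[0,0,-0.49,11.8,-12,0.4,-1],[0,0,-0.49,14.6,-15,0.4,-1],[0,0,-0.49,17.5,-18,0.4,-1],[0,0,-0.49,20,-20.8,0.4,-1],[0,0,-0.49,21.4,-22.3,0.4,-1]])

```text
time_s: 10.07
tcp_pos: [0.6013, 0.1424, 0.1283]
ee_rot: [[0.53, -0.848, 0.002], [-0.848, -0.53, 0.001], [0.0, -0.002, -1.0]]
wrist_force: [0.6, 0.5, -0.3]
gripper_width: 0.997
gripper_force: 0.0
```

```bash
python3 -c "
from h import *
go((.60,.144,.037),-58)"
```

```text
turn [-0.002 -0.    -0.   ] shift cm [-0.21  0.05 12.63] @ [0.6013 0.1424 0.1283] yaw -58.0 t 10.1
```

Call:
arm_command(deltas=[[0,0,0,0,0,4,-1],[0,0,0,0,0,8,-1],[0,0,0,0,0,11,-1],[0,0,0,0,0,12.5,1],[0,0,0,0,0,12.5,1],[0,0,0,0,0,12.5,1],[0,0,0,0,0,12.5,1],[0,0,0,0,0,12.5,1]])

```text
time_s: 10.73
tcp_pos: [0.6012, 0.145, 0.005]
ee_rot: [[0.531, -0.847, 0.005], [-0.847, -0.531, 0.002], [0.001, -0.005, -1.0]]
wrist_force: [-0.2, -0.7, -0.2]
gripper_width: 0.706
gripper_force: 0.0
```

Call:
arm_command(deltas=[[0,0,0,0,0,0,1],[0,0,0,0,0,0,1],[0,0,0,0,0,0,1],[0,0,0,0,0,0,1],[0,0,0,0,0,0,1],[0,0,0,0,0,0,1],[0,0,0,0,0,0,1]])

```text
time_s: 11.32
tcp_pos: [0.6005, 0.1447, 0.0039]
ee_rot: [[0.531, -0.848, 0.003], [-0.848, -0.531, 0.001], [0.001, -0.003, -1.0]]
wrist_force: [-0.7, 1.5, 6.0]
gripper_width: 0.457
gripper_force: 30.0
```

```bash
python3 -c "
from h import *
s=sense();print(s['gripper_force'])
go((.36,.255,.165),-86)"
```

```text
29.990125150652602
turn [-0.003  0.     0.49 ] shift cm [-22.1   14.5  -12.66] @ [0.6005 0.1447 0.0039] yaw -57.9 t 11.3
```

Call:
arm_command(deltas=[[0,0,0,0,0,-3,1],[0,0,0,0,0,-7,1],[0,0,0,0,0,-10,1],[0,0,0,0,0,-12.6,1],[0,0,0.12,-3.3,2.2,-12.6,1],[0,0,0.24,-6.6,4.3,-12.6,1],[0,0,0.36,-10,6.5,-12.6,1],[0,0,0.48,-13,8.5,-12.6,1]])

```text
time_s: 11.98
tcp_pos: [0.4577, 0.2083, 0.1279]
ee_rot: [[0.078, -0.997, -0.001], [-0.997, -0.078, -0.001], [0.001, 0.001, -1.0]]
wrist_force: [0.0, 1.8, -0.5]
gripper_width: 0.457
gripper_force: 30.0
```

```bash
python3 -c "
from h import *
s=sense();print(s['gripper_force'],s['gripper_width'])
go((.36,.255,.165),-86);go((.36,.255,.052),-86)"
```

```text
29.981630448019132 0.4570689067119221
turn [ 0.001 -0.001  0.008] shift cm [-5.42  9.38 -0.2 ] @ [0.4577 0.2083 0.1279] yaw -85.5 t 12.0
turn [ 0.001 -0.001  0.008] shift cm [-5.42  9.37 11.1 ] @ [0.4577 0.2083 0.1279] yaw -85.5 t 12.0
```

Call:
arm_command(deltas=[[0,0,0,-2,3.5,-0.2,1],[0,0,0,-4,7,-0.2,1],[0,0,0,-5.4,9.4,-0.2,1],[0,0,0,-5.4,9.4,0.5,1],[0,0,0,-5.4,9.4,4,1],[0,0,0,-5.4,9.4,8,1],[0,0,0,-5.4,9.4,11,1],[0,0,0,-5.4,9.4,11,1]])

```text
time_s: 12.65
tcp_pos: [0.3589, 0.2499, 0.0134]
ee_rot: [[0.083, -0.996, -0.008], [-0.996, -0.083, -0.011], [0.01, 0.009, -1.0]]
wrist_force: [0.1, -1.0, -1.7]
gripper_width: 0.464
gripper_force: 30.0
```

Call:
arm_command(deltas=[[0,0,0,0,0,0.1,-0.4],[0,0,0,0,0,0.1,-0.4],[0,0,0,0,0,0.1,-0.4],[0,0,0,0,0,0.1,-0.4],[0,0,0,0,0,0.1,-0.4],[0,0,0,0,0,-3,-0.4],[0,0,0,0,0,-7,0],[0,0,0,0,0,-10.5,0]])

```text
time_s: 13.32
tcp_pos: [0.3621, 0.2543, 0.1261]
ee_rot: [[0.085, -0.996, 0.002], [-0.996, -0.085, 0.001], [-0.001, -0.002, -1.0]]
wrist_force: [0.7, 0.3, -0.4]
gripper_width: 0.619
gripper_force: 0.0
```

```bash
python3 -c "
from h import *
O=np.array((.59,.185));a=np.radians(92.5);X=np.array((np.cos(a),np.sin(a)));Y=np.array((-X[1],X[0]))
k=O-.106*X+.07*Y;print(k)
go((k[0],k[1],.165),2.5)"
```

```text
[0.52469028 0.07604753]
turn [-2.000e-03 -1.000e-03 -1.529e+00] shift cm [ 19.15 -14.67  -0.38] @ [0.3621 0.2543 0.1261] yaw -85.1 t 13.3
```

Call:
arm_command(deltas=[[0,0,-0.12,2.4,-1.8,0,-0.4],[0,0,-0.24,4.8,-3.7,0,-0.4],[0,0,-0.36,7.2,-5.5,0,-0.4],[0,0,-0.48,9.6,-7.3,0,-0.4],[0,0,-0.6,12,-9.2,0,-0.4],[0,0,-0.72,14.4,-11,0,-0.4],[0,0,-0.84,16.8,-12.8,0,-0.4],[0,0,-0.96,19.1,-14.7,0,-0.4]])

```text
time_s: 13.98
tcp_pos: [0.5254, 0.0756, 0.1249]
ee_rot: [[0.855, -0.518, 0.003], [-0.518, -0.855, 0.001], [0.002, -0.002, -1.0]]
wrist_force: [0.4, 1.4, 0.5]
gripper_width: 0.7
gripper_force: 0.0
```

```bash
python3 -c "
from h import *
go((.5245,.0765,.12),2.5)
c=capture('top');t=c['pixels']; hsv=cv2.cvtColor(t,cv2.COLOR_BGR2HSV)
m=cv2.inRange(hsv,np.array((15,120,90)),np.array((30,255,255))); n,_,st,ce=cv2.connectedComponentsWithStats(m)
print([ce[i].round(1).tolist() for i in range(1,n) if 150<st[i,4]<260])
cv2.imwrite('pics/c8.png',cv2.convertScaleAbs(np.hstack([cv2.resize(t[215:305,120:220],None,fx=4,fy=4),cv2.resize(capture('side')['pixels'][100:190,150:250],None,fx=4,fy=4)]),alpha=1.7))"
```

```text
turn [-0.002 -0.002 -0.588] shift cm [-0.14 -0.02  3.99] @ [0.5254 0.0756 0.1249] yaw -31.2 t 14.0
[[193.6, 234.3], [311.5, 235.9], [355.2, 235.0], [432.7, 238.1]]
```

View pics/c8.png

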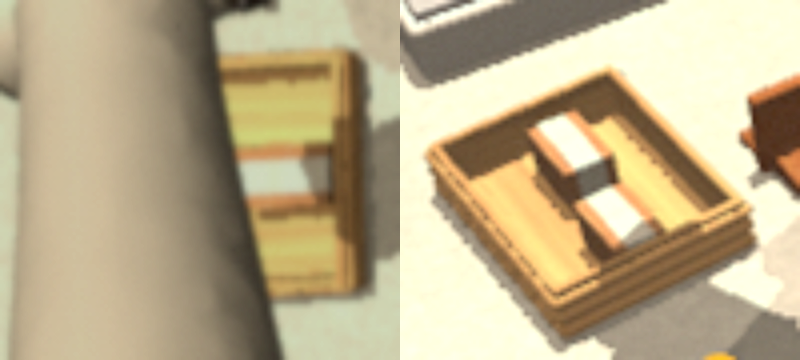

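Both cartons lie flat in the basket. The crops show them at (570,150) and (615,215). Now the bolt knob.

Call:
arm_command(deltas=[[0,0,-0.12,-0.1,0,0,-0.4],[0,0,-0.24,-0.1,0,1.5,-0.4],[0,0,-0.36,-0.1,0,3,-0.4],[0,0,-0.48,-0.1,0,4,-0.4],[0,0,-0.59,-0.1,0,4,-0.4],[0,0,-0.59,-0.1,0,4,-0.4]])

```text
time_s: 14.58
tcp_pos: [0.5231, 0.0776, 0.0838]
ee_rot: [[0.999, 0.041, 0.0], [0.041, -0.999, 0.0], [0.0, -0.0, -1.0]]
wrist_force: [0.3, 0.9, 0.8]
gripper_width: 0.7
gripper_force: 0.0
```

```bash
python3 -c "
from h import *
go((.5245,.0765,.047),2.5)"
```

```text
turn [-0.    -0.    -0.003] shift cm [0.13 0.12 7.18] @ [0.5231 0.0776 0.0838] yaw 2.3 t 14.6
```

Call:
arm_command(deltas=[[0,0,0,0.1,0.1,3,-0.4],[0,0,0,0.1,0.1,5.5,-0.4],[0,0,0,0.1,0.1,7.2,-0.4],[0,0,0,0.1,0.1,7.2,1],[0,0,0,0.1,0.1,7.2,1],[0,0,0,0.1,0.1,7.2,1],[0,0,0,0.1,0.1,7.2,1],[0,0,0,0.1,0.1,7.2,1]])

```text
time_s: 15.25
tcp_pos: [0.5258, 0.077, 0.0133]
ee_rot: [[0.999, 0.039, 0.004], [0.039, -0.999, 0.002], [0.004, -0.001, -1.0]]
wrist_force: [0.2, 0.1, 0.2]
gripper_width: 0.408
gripper_force: 0.0
```

Call:
arm_command(deltas=[[0,0,0,0,0,0,1],[0,0,0,0,0,0,1],[0,0,0,0,0,0,1],[0,0,0,0,0,0,1],[0,0,0,0,0,0,1],[0,0,0,0,0,0,1],[0,0,0,0,0,0,1]])

```text
time_s: 15.83
tcp_pos: [0.5253, 0.0815, 0.0126]
ee_rot: [[0.999, 0.039, 0.004], [0.039, -0.999, 0.007], [0.005, -0.006, -1.0]]
wrist_force: [-6.5, 20.7, 4.6]
gripper_width: 0.158
gripper_force: 30.0
```

Call:
arm_command(deltas=[[0,0,0,0,-0.5,0,1],[0,0,0,-1,-0.5,0,1],[0,0,0,-2,-0.5,0,1],[0,0,0,-3,-0.5,0,1],[0,0,0,-3.8,-0.5,0,1],[0,0,0,-4.6,-0.5,0,1],[0,0,0,-4.6,-0.5,0,1]])

```text
time_s: 16.42
tcp_pos: [0.4776, 0.0801, 0.0125]
ee_rot: [[0.999, 0.04, 0.002], [0.04, -0.999, 0.001], [0.002, -0.001, -1.0]]
wrist_force: [-1.6, 3.5, 7.0]
gripper_width: 0.161
gripper_force: 30.0
```

The bolt is drawn 47 mm. Release and go to the first jar.

Call:
arm_command(deltas=[[0,0,0,0,0,0,-0.4],[0,0,0,0,0,0,-0.4],[0,0,0,0,0,0,-0.4],[0,0,0,0,0,0,-0.4],[0,0,0,0,0,-3,-0.4],[0,0,0,0,0,-6,-0.4],[0,0,0,0,0,-9,-0.7],[0,0,0,0,0,-9,-0.7]])

```text
time_s: 17.08
tcp_pos: [0.4822, 0.0809, 0.1069]
ee_rot: [[0.999, 0.041, 0.011], [0.04, -0.999, 0.004], [0.011, -0.003, -1.0]]
wrist_force: [0.7, -0.2, -0.2]
gripper_width: 0.679
gripper_force: 0.0
```

```bash
python3 -c "
from h import *
go((.428,-.061,.11),2.3)"
```

```text
turn [-0.003 -0.011  0.   ] shift cm [-6.02 13.97  3.08] @ [0.4822 0.0809 0.1069] yaw 2.3 t 17.1
```

Call:
arm_command(deltas=[[0,0,0,-1.7,3.5,1,-0.7],[0,0,0,-3.4,7,2,-0.7],[0,0,0,-5,10.5,2,-0.7],[0,0,0,-5.8,14,2,-0.7],[0,0,0,-5.8,14,2,-0.7],[0,0,0,-5.8,14,2,-0.7]])

```text
time_s: 17.58
tcp_pos: [0.4251, -0.0642, 0.0812]
ee_rot: [[0.999, 0.035, -0.0], [0.035, -0.999, 0.0], [-0.0, -0.0, -1.0]]
wrist_force: [0.1, 0.5, 0.2]
gripper_width: 0.846
gripper_force: 0.0
```

```bash
cat > jars.py <<'E'
from h import *
c=capture('top'); hsv=cv2.cvtColor(c['pixels'],cv2.COLOR_BGR2HSV)
def blobs(c,a,b,z):
    hsv=cv2.cvtColor(c['pixels'],cv2.COLOR_BGR2HSV)
    m=cv2.inRange(hsv,np.array((15,120,90)),np.array((30,255,255))); n,_,st,ce=cv2.connectedComponentsWithStats(m)
    return [(ce[i].round(1).tolist(),ray(c,ce[i],z)[:2].round(4).tolist(),int(st[i,4])) for i in range(1,n) if a<st[i,4]<b]
print('top',*blobs(c,120,260,.05))
E
python3 -c "
from jars import *
go((.428,-.061,.040),2.3)"
```

```text
top ([350.4, 197.8], [0.5303, -0.1599], 137) ([208.5, 206.2], [0.4981, 0.2119], 125) ([155.1, 233.8], [0.4222, 0.3467], 188) ([432.7, 238.0], [0.4308, -0.3754], 182) ([158.2, 239.7], [0.4072, 0.3375], 179)
turn [-0.    -0.001 -0.003] shift cm [ 0.21 -0.21  7.64] @ [ 0.4259 -0.0632  0.0814] yaw 2.1 t 17.6
```

Call:
arm_command(deltas=[[0,0,0,0.2,-0.2,3,-0.7],[0,0,0,0.2,-0.2,6,-0.7],[0,0,0,0.2,-0.2,7.6,-0.7],[0,0,0,0.2,-0.2,7.6,1],[0,0,0,0.2,-0.2,7.6,1],[0,0,0,0.2,-0.2,7.6,1],[0,0,0,0.2,-0.2,7.6,1],[0,0,0,0.2,-0.2,7.6,1]])

```text
time_s: 18.3
tcp_pos: [0.4292, -0.0599, 0.0068]
ee_rot: [[0.999, 0.04, 0.004], [0.04, -0.999, 0.001], [0.004, -0.001, -1.0]]
wrist_force: [-0.2, -0.2, -0.0]
gripper_width: 0.556
gripper_force: 0.0
```

Call:
arm_command(deltas=[[0,0,0,0,0,0,1],[0,0,0,0,0,0,1],[0,0,0,0,0,0,1],[0,0,0,0,0,0,1],[0,0,0,0,0,0,1],[0,0,0,0,0,0,1]])

```text
time_s: 18.8
tcp_pos: [0.4289, -0.0602, 0.0066]
ee_rot: [[0.999, 0.04, 0.003], [0.04, -0.999, 0.001], [0.003, -0.001, -1.0]]
wrist_force: [0.1, 2.4, 7.0]
gripper_width: 0.472
gripper_force: 30.0
```

```bash
python3 -c "
from h import *
print(sense()['gripper_force'])
go((.584,-.087,.11),2.3)"
```

```text
30.00094609335065
turn [-0.001 -0.003 -0.001] shift cm [15.41  3.29 -6.8 ] @ [ 0.4289 -0.0602  0.0066] yaw 2.3 t 18.8
```

Call:
arm_command(deltas=[[0,0,0,0,0,-2.5,1],[0,0,0,0,0,-5.5,1],[0,0,0,1.5,0.3,-6.8,1],[0,0,0,5,1.1,-6.8,1],[0,0,0,8.5,1.9,-6.8,1],[0,0,0,12,2.6,-6.8,1],[0,0,0,15.4,3.3,-6.8,1],[0,0,0,15.4,3.3,-6.8,1]])

```text
time_s: 19.47
tcp_pos: [0.5896, -0.0883, 0.0733]
ee_rot: [[0.999, 0.039, 0.006], [0.039, -0.999, -0.001], [0.006, 0.001, -1.0]]
wrist_force: [0.8, 0.2, -1.4]
gripper_width: 0.475
gripper_force: 30.0
```

```bash
python3 -c "
from h import *
print(sense()['gripper_force'],sense()['gripper_width'])
go((.584,-.087,.049),2.3)"
```

```text
29.999358099885285 0.47465438177729496
turn [ 0.001 -0.006 -0.001] shift cm [-0.59 -0.16  5.93] @ [ 0.5896 -0.0883  0.0733] yaw 2.2 t 19.5
```

Call:
arm_command(deltas=[[0,0,0,0,0,2.5,1],[0,0,0,-0.1,0,4.8,1],[0,0,0,-0.1,0,5.8,1],[0,0,0,-0.1,0,5.9,1],[0,0,0,-0.1,0,5.9,1]])

```text
time_s: 19.88
tcp_pos: [0.582, -0.0874, 0.0144]
ee_rot: [[0.999, 0.039, -0.0], [0.039, -0.999, -0.0], [-0.0, 0.0, -1.0]]
wrist_force: [-0.0, 0.5, -1.3]
gripper_width: 0.478
gripper_force: 30.0
```

Call:
arm_command(deltas=[[0,0,0,0,0,0.05,-0.4],[0,0,0,0,0,0.05,-0.4],[0,0,0,0,0,0.05,-0.4],[0,0,0,0,0,0.05,-0.4],[0,0,0,0,0,-3,-0.4],[0,0,0,0,0,-6.5,-0.4],[0,0,0,0,0,-6.5,-0.7]])

```text
time_s: 20.47
tcp_pos: [0.5874, -0.0875, 0.0871]
ee_rot: [[0.999, 0.041, 0.015], [0.041, -0.999, -0.0], [0.015, 0.001, -1.0]]
wrist_force: [0.7, 0.2, 1.9]
gripper_width: 0.723
gripper_force: 0.0
```

```bash
python3 -c "
from h import *
go((.4335,-.174,.11),2.3)"
```

```text
turn [ 0.001 -0.015  0.001] shift cm [-15.75   8.     0.99] @ [ 0.5874 -0.0875  0.0871] yaw 2.4 t 20.5
```

Call:
arm_command(deltas=[[0,0,0,-3.5,1.8,0,-0.7],[0,0,0,-7,3.6,0,-0.7],[0,0,0,-10.5,5.5,0,-0.7],[0,0,0,-13.5,7.2,0,-0.7],[0,0,0,-15.2,8.1,0,-0.7],[0,0,0,-15.2,8.1,0,-0.7],[0,0,0,-15.2,8.1,0,-0.7]])

```text
time_s: 21.05
tcp_pos: [0.4334, -0.1749, 0.0804]
ee_rot: [[0.999, 0.038, 0.003], [0.038, -0.999, -0.0], [0.003, 0.0, -1.0]]
wrist_force: [1.6, 0.4, 1.1]
gripper_width: 0.847
gripper_force: 0.0
```

```bash
python3 -c "
from jars import *
go((.4335,-.174,.040),2.3)
s=capture('side');print(blobs(s,60,400,.056))
print(proj(s,(.584,-.087,.056)),proj(s,(.4335,-.174,.05)))"
```

```text
top ([432.7, 238.0], [0.4308, -0.3754], 182)
turn [ 0.    -0.003 -0.001] shift cm [-0.12 -0.06  7.54] @ [ 0.4345 -0.1745  0.0804] yaw 2.2 t 21.1
[([490.3, 34.6], [1.4856, 0.2533], 274), ([383.1, 35.9], [1.1525, 0.4553], 304), ([553.4, 33.2], [1.6877, 0.1363], 126), ([523.6, 32.3], [1.6006, 0.1994], 69), ([547.9, 45.0], [1.6076, 0.0945], 104), ([435.1, 51.6], [1.242, 0.2781], 90), ([584.6, 92.7], [1.4848, -0.1537], 330), ([505.2, 100.6], [1.2413, -0.0453], 119), ([628.5, 93.5], [1.5996, -0.2319], 77), ([395.9, 142.9], [0.832, -0.0123], 268), ([593.9, 161.9], [1.243, -0.3685], 154), ([419.0, 173.6], [0.8075, -0.1407], 325), ([230.3, 197.3], [0.3454, 0.0573], 258), ([339.5, 196.0], [0.5824, -0.0908], 165), ([362.5, 220.4], [0.5844, -0.1876], 213), ([357.5, 310.7], [0.4281, -0.3806], 251)]
[339.14747485 194.86163109] [307.9049093  245.19098827]
```

Call:
arm_command(deltas=[[0,0,0,-0.1,0,3,-0.7],[0,0,0,-0.1,0,6,-0.7],[0,0,0,-0.1,0,7.4,-0.7],[0,0,0,-0.1,0,7.4,1],[0,0,0,-0.1,0,7.4,1],[0,0,0,-0.1,0,7.4,1],[0,0,0,-0.1,0,7.4,1],[0,0,0,-0.1,0,7.4,1]])

```text
time_s: 21.82
tcp_pos: [0.4339, -0.1743, 0.0068]
ee_rot: [[0.999, 0.04, 0.004], [0.04, -0.999, 0.0], [0.004, 0.0, -1.0]]
wrist_force: [0.2, -0.7, 0.7]
gripper_width: 0.557
gripper_force: 0.0
```

Call:
arm_command(deltas=[[0,0,0,0,0,0,1],[0,0,0,0,0,0,1],[0,0,0,0,0,0,1],[0,0,0,0,0,0,1],[0,0,0,0,0,0,1],[0,0,0,0,0,0,1],[0,0,0,0,0,0,1]])

```text
time_s: 22.4
tcp_pos: [0.4334, -0.1743, 0.0065]
ee_rot: [[0.999, 0.04, 0.003], [0.04, -0.999, 0.0], [0.003, 0.0, -1.0]]
wrist_force: [-0.8, 1.4, 5.9]
gripper_width: 0.477
gripper_force: 30.0
```

```bash
python3 -c "
from h import *
print(sense()['gripper_force'])
go((.622,-.156,.12),2.3)"
```

```text
30.000883173197508
turn [ 0.    -0.003 -0.001] shift cm [18.94 -1.09 -7.79] @ [ 0.4334 -0.1743  0.0065] yaw 2.3 t 22.4
```

Call:
arm_command(deltas=[[0,0,0,0,0,-3,1],[0,0,0,0,0,-6,1],[0,0,0,3,-0.2,-7.8,1],[0,0,0,7,-0.4,-7.8,1],[0,0,0,11,-0.6,-7.8,1],[0,0,0,15,-0.8,-7.8,1],[0,0,0,18.9,-1.1,-7.8,1],[0,0,0,18.9,-1.1,-7.8,1]])

```text
time_s: 23.07
tcp_pos: [0.6276, -0.1553, 0.0826]
ee_rot: [[0.999, 0.041, 0.006], [0.041, -0.999, -0.001], [0.006, 0.001, -1.0]]
wrist_force: [1.4, -1.0, -1.7]
gripper_width: 0.475
gripper_force: 30.0
```

Call:
arm_command(deltas=[[0,0,0,0,0,0,1],[0,0,0,0,0,3,1],[0,0,0,0,0,5,1],[0,0,0,0,0,5,1]])

```text
time_s: 23.4
tcp_pos: [0.6154, -0.1556, 0.0289]
ee_rot: [[0.999, 0.037, -0.01], [0.037, -0.999, 0.002], [-0.01, -0.002, -1.0]]
wrist_force: [-1.3, 0.7, -1.1]
gripper_width: 0.476
gripper_force: 30.0
```

```bash
python3 -c "
from h import *
print(sense()['gripper_force'],sense()['gripper_width'])
go((.622,-.156,.049),2.3)"
```

```text
29.999593715183437 0.4755080128945867
turn [-0.002  0.01  -0.003] shift cm [0.67 0.06 1.49] @ [ 0.6154 -0.1556  0.0289] yaw 2.1 t 23.4
```

Call:
arm_command(deltas=[[0,0,0,0,0,1,1],[0,0,0,0,0,1.9,1],[0,0,0,0,0,1.9,1],[0,0,0,0,0,1.9,1]])

```text
time_s: 23.73
tcp_pos: [0.621, -0.156, 0.0151]
ee_rot: [[0.999, 0.039, 0.001], [0.039, -0.999, 0.0], [0.001, -0.0, -1.0]]
wrist_force: [0.8, -0.6, 0.0]
gripper_width: 0.477
gripper_force: 30.0
```

Call:
arm_command(deltas=[[0,0,0,0,0,0.1,-0.4],[0,0,0,0,0,0.1,-0.4],[0,0,0,0,0,0.1,-0.4],[0,0,0,0,0,0.1,-0.4],[0,0,0,0,0,-3,-0.4],[0,0,0,0,0,-6.5,-0.4],[0,0,0,0,0,-6.5,-0.7],[0,0,0,0,0,-6.5,-0.7]])

```text
time_s: 24.4
tcp_pos: [0.623, -0.156, 0.083]
ee_rot: [[0.999, 0.039, 0.008], [0.039, -0.999, -0.0], [0.008, 0.0, -1.0]]
wrist_force: [0.2, -0.1, -0.9]
gripper_width: 0.776
gripper_force: 0.0
```

```bash
python3 -c "
from jars import *
go((.431,-.3755,.11),2.3)
s=capture('side');print([b for b in blobs(s,60,400,.056) if b[1][0]<.7])"
```

```text
top ([349.2, 95.4], [0.8102, -0.1517], 193) ([312.9, 167.8], [0.6079, -0.0589], 165) ([432.6, 238.0], [0.4307, -0.3752], 186)
turn [-0.    -0.003 -0.001] shift cm [-19.88  21.21   0.52] @ [ 0.6214 -0.1558  0.081 ] yaw 2.2 t 24.4
[([230.5, 196.7], [0.3466, 0.059], 230), ([355.4, 200.7], [0.6074, -0.126], 202), ([352.8, 246.8], [0.5178, -0.2392], 245), ([357.5, 310.7], [0.4281, -0.3806], 251)]
```

Call:
arm_command(deltas=[[0,0,0,-2.7,2.8,0,-0.7],[0,0,0,-5.4,5.7,0,-0.7],[0,0,0,-8.1,8.6,0,-0.7],[0,0,0,-10.8,11.5,0,-0.7],[0,0,0,-13.5,14.4,0,-0.7],[0,0,0,-16.2,17.3,0,-0.7],[0,0,0,-18.8,20,0,-0.7],[0,0,0,-19.9,21.2,0,-0.7]])

```text
time_s: 25.17
tcp_pos: [0.4263, -0.3773, 0.078]
ee_rot: [[0.999, 0.036, -0.003], [0.036, -0.999, 0.002], [-0.003, -0.002, -1.0]]
wrist_force: [1.0, 0.4, 0.3]
gripper_width: 0.851
gripper_force: 0.0
```

Call:
arm_command(deltas=[[0,0,0,0,0,0,-0.7],[0,0,0,0,0,0,-0.7]])

```text
time_s: 25.33
tcp_pos: [0.4292, -0.3758, 0.0784]
ee_rot: [[0.999, 0.037, -0.001], [0.037, -0.999, 0.001], [-0.001, -0.001, -1.0]]
wrist_force: [-0.7, 1.1, -0.1]
gripper_width: 0.851
gripper_force: 0.0
```

```bash
python3 -c "
from jars import *
go((.431,-.3755,.040),2.3)
s=capture('side');print([b for b in blobs(s,60,400,.056) if b[1][0]<.7])
c=capture('top');print([b for b in blobs(c,60,600,.085) if b[1][0]<.9])
cv2.imwrite('pics/c9.png',cv2.convertScaleAbs(np.hstack([cv2.resize(c['pixels'][80:240,240:440],None,fx=2,fy=2),cv2.resize(s['pixels'][150:310,250:450],None,fx=2,fy=2)]),alpha=1.7))"
```

```text
top ([351.5, 198.2], [0.5294, -0.1626], 145) ([253.2, 261.5], [0.3577, 0.0881], 148)
turn [-0.001  0.    -0.001] shift cm [0.1  0.03 7.36] @ [ 0.43   -0.3753  0.0786] yaw 2.2 t 25.4
[([213.8, 170.7], [0.3511, 0.167], 61), ([230.5, 197.8], [0.3449, 0.0555], 280), ([337.9, 196.4], [0.5783, -0.0897], 133)]
[([304.7, 90.0], [0.8091, -0.0321], 394), ([351.8, 99.8], [0.7855, -0.1566], 403), ([219.9, 142.6], [0.6612, 0.1833], 121), ([355.6, 164.3], [0.6132, -0.1694], 335), ([325.8, 175.3], [0.5823, -0.0933], 299), ([350.3, 198.0], [0.5252, -0.1574], 134), ([219.8, 206.1], [0.4955, 0.1743], 73), ([253.1, 261.5], [0.3581, 0.083], 147)]
```

View pics/c9.png

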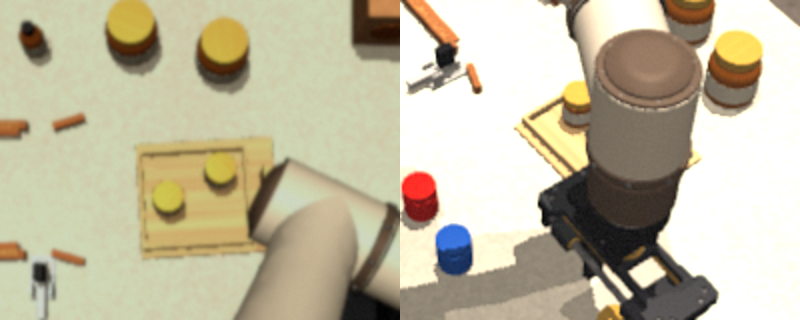

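Two jars stand on the tray at crop (168,195) and (220,167), the bolt is drawn, and the large jars haven't moved. Picking the third.

Call:
arm_command(deltas=[[0,0,0,0.1,0,3,-0.7],[0,0,0,0.1,0,6,-0.7],[0,0,0,0.1,0,7.3,-0.7],[0,0,0,0.1,0,7.3,1],[0,0,0,0.1,0,7.3,1],[0,0,0,0.1,0,7.3,1],[0,0,0,0.1,0,7.3,1],[0,0,0,0.1,0,7.3,1]])

```text
time_s: 26.15
tcp_pos: [0.4327, -0.3758, 0.008]
ee_rot: [[0.999, 0.04, 0.004], [0.04, -0.999, -0.001], [0.003, 0.001, -1.0]]
wrist_force: [-0.4, 0.0, -0.4]
gripper_width: 0.557
gripper_force: 0.0
```

Call:
arm_command(deltas=[[0,0,0,0,0,0,1],[0,0,0,0,0,0,1],[0,0,0,0,0,0,1],[0,0,0,0,0,0,1],[0,0,0,0,0,0,1],[0,0,0,0,0,0,1],[0,0,0,0,0,0,1]])

```text
time_s: 26.73
tcp_pos: [0.4322, -0.3758, 0.0077]
ee_rot: [[0.999, 0.04, 0.002], [0.04, -0.999, -0.001], [0.002, 0.001, -1.0]]
wrist_force: [0.2, 2.5, 6.7]
gripper_width: 0.478
gripper_force: 30.0
```

```bash
python3 -c "
from h import *
print(sense()['gripper_force'])
go((.557,-.164,.12),2.3)"
```

```text
30.00107942149043
turn [ 0.001 -0.002 -0.001] shift cm [ 13.33 -20.66  -7.72] @ [ 0.4322 -0.3758  0.0077] yaw 2.3 t 26.7
```

Call:
arm_command(deltas=[[0,0,0,0,0,-3,1],[0,0,0,0,0,-6,1],[0,0,0,0.8,-1.3,-7.7,1],[0,0,0,2.6,-4.4,-7.7,1],[0,0,0,4.7,-8,-7.7,1],[0,0,0,6.8,-11.5,-7.7,1],[0,0,0,8.9,-15,-7.7,1],[0,0,0,11,-18.5,-7.7,1]])

```text
time_s: 27.4
tcp_pos: [0.5341, -0.1847, 0.0834]
ee_rot: [[0.999, 0.039, 0.0], [0.039, -0.999, 0.0], [0.0, -0.0, -1.0]]
wrist_force: [1.2, -0.1, -1.2]
gripper_width: 0.474
gripper_force: 30.0
```

Call:
arm_command(deltas=[[0,0,0,1.2,-2,0,1],[0,0,0,1.9,-3.4,0,1],[0,0,0,1.9,-3.4,0,1],[0,0,0,1.9,-3.4,0,1],[0,0,0,1.9,-3.4,0,1]])

```text
time_s: 27.82
tcp_pos: [0.5509, -0.1521, 0.0833]
ee_rot: [[0.999, 0.039, -0.0], [0.039, -0.999, 0.0], [-0.0, -0.0, -1.0]]
wrist_force: [-0.2, 0.0, -1.6]
gripper_width: 0.474
gripper_force: 30.0
```

```bash
python3 -c "
from h import *
print(sense()['gripper_force'],sense()['gripper_width'])
go((.552,-.152,.049),2.3)"
```

```text
29.99969818163663 0.47390609123190086
turn [-0.     0.    -0.001] shift cm [0.11 0.   6.93] @ [ 0.5509 -0.1521  0.0833] yaw 2.2 t 27.8
```

Call:
arm_command(deltas=[[0,0,0,0,0,3,1],[0,0,0,0,0,5.5,1],[0,0,0,0,0,6.8,1],[0,0,0,0,0,6.8,1],[0,0,0,0,0,6.8,1]])

```text
time_s: 28.23
tcp_pos: [0.551, -0.1527, 0.0153]
ee_rot: [[0.999, 0.038, -0.001], [0.038, -0.999, 0.0], [-0.001, -0.0, -1.0]]
wrist_force: [-0.5, -0.6, -0.2]
gripper_width: 0.474
gripper_force: 30.0
```

Call:
arm_command(deltas=[[0,0,0,0,0,0.1,-0.25],[0,0,0,0,0,0.1,-0.25],[0,0,0,0,0,0.1,-0.25],[0,0,0,0,0,0.1,-0.25],[0,0,0,0,0,-3,-0.25],[0,0,0,0,0,-6.5,-0.25],[0,0,0,0,0,-7,-0.25],[0,0,0,0,0,-7,-0.25]])

```text
time_s: 28.9
tcp_pos: [0.5541, -0.1517, 0.0892]
ee_rot: [[0.999, 0.04, 0.009], [0.04, -0.999, -0.0], [0.009, 0.0, -1.0]]
wrist_force: [0.8, -0.1, -1.5]
gripper_width: 0.625
gripper_force: 0.0
```

Call:
arm_command(deltas=[[0,0,0,0,3.5,0,-0.25],[0,0,0,0,7,0,-0.25],[0,0,0,0,10.5,0,-0.25],[0,0,0,0,14,0,-0.25],[0,0,0,0,14,0,-0.25],[0,0,0,0,14,0,-0.25]])

```text
time_s: 29.4
tcp_pos: [0.5559, -0.2928, 0.0839]
ee_rot: [[0.999, 0.036, -0.002], [0.036, -0.999, 0.001], [-0.002, -0.001, -1.0]]
wrist_force: [-0.6, 1.1, 0.0]
gripper_width: 0.626
gripper_force: 0.0
```

```bash
python3 -c "
from jars import *
s=capture('side');print(*[b for b in blobs(s,60,700,.056) if b[1][0]<.7],sep='\n')
print(*blobs(c,90,700,.056),sep='\n')
print(sense()['tcp_pos'])
cv2.imwrite('pics/c10.png',cv2.convertScaleAbs(np.hstack([cv2.resize(c['pixels'][130:230,240:410],None,fx=2.3,fy=2.3),cv2.resize(s['pixels'][170:270,280:450],None,fx=2.3,fy=2.3)]),alpha=1.7))"
```

```text
top ([253.1, 261.5], [0.3577, 0.0882], 156)
([230.3, 197.5], [0.345, 0.0568], 264)
([338.9, 196.1], [0.5811, -0.0903], 157)
([356.3, 226.2], [0.5609, -0.1939], 273)
([304.7, 90.0], [0.8201, -0.0308], 395)
([351.8, 99.8], [0.7961, -0.1585], 404)
([220.6, 142.6], [0.6685, 0.1884], 120)
([367.7, 182.4], [0.5715, -0.2041], 108)
([253.1, 261.5], [0.3578, 0.0874], 156)
([150.0, 284.1], [0.2936, 0.3479], 285)
[ 0.55636729 -0.29093593  0.08453876]
```

View pics/c10.png

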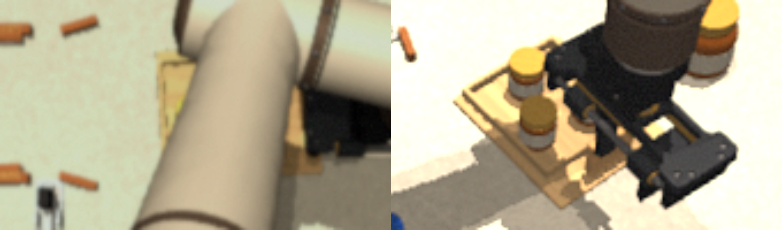

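The two visible jars stand upright at crop (526,70) and (537,120); the third is under the hand. Next I line up over the tray grip, looking for the grip plate once more.

```bash
python3 -c "
from h import *
go((.5945,-.2207,.10),5)"
```

```text
turn [-0.001  0.001 -0.048] shift cm [ 4.09 -6.87  1.96] @ [ 0.5564 -0.2909  0.0845] yaw 2.2 t 29.5
```

Call:
arm_command(deltas=[[0,0,0,-2.7,3.5,-1,-0.25],[0,0,0,-5.4,7,-2,-0.25],[0,0,0,-8,10.5,-3,-0.25],[0,0,0,-10.6,14,-3,-0.25],[0,0,0,-12,17.5,-3,-0.25],[0,0,0,-12,19,-3,-0.25],[0,0,0,-12,19,-3,-0.25]])

```text
time_s: 30.08
tcp_pos: [0.4438, -0.4887, 0.1153]
ee_rot: [[0.999, 0.036, 0.001], [0.036, -0.999, -0.001], [0.001, 0.001, -1.0]]
wrist_force: [-0.2, -0.4, 0.5]
gripper_width: 0.626
gripper_force: 0.0
```

```bash
python3 -c "
from jars import *
s=capture('side');print(*[b for b in blobs(s,60,700,.056) if b[1][0]<.7],sep='\n')
print(*blobs(c,90,700,.056),sep='\n')
print(sense()['tcp_pos'])
cv2.imwrite('pics/c11.png',cv2.convertScaleAbs(np.hstack([cv2.resize(c['pixels'][135:225,295:395],None,fx=4,fy=4),cv2.resize(s['pixels'][170:260,300:400],None,fx=4,fy=4)]),alpha=1.7))"
```

```text
top ([253.1, 261.5], [0.3577, 0.0883], 145)
([212.4, 171.2], [0.347, 0.1671], 73)
([230.4, 198.1], [0.3444, 0.0547], 288)
([339.3, 196.2], [0.5817, -0.0911], 167)
([366.0, 206.2], [0.6193, -0.1553], 196)
([343.6, 215.2], [0.5547, -0.1486], 276)
([328.7, 234.3], [0.4904, -0.1778], 78)
([374.0, 227.9], [0.5939, -0.2215], 91)
([304.7, 89.9], [0.8203, -0.0307], 396)
([351.8, 99.7], [0.7963, -0.1586], 403)
([220.0, 142.6], [0.6684, 0.1901], 119)
([355.5, 164.4], [0.6191, -0.1714], 336)
([325.3, 175.4], [0.5874, -0.0924], 301)
([350.2, 191.0], [0.5475, -0.1587], 267)
([253.1, 261.5], [0.3577, 0.0874], 145)
[ 0.44467837 -0.48521281  0.11489549]
```

View pics/c11.png

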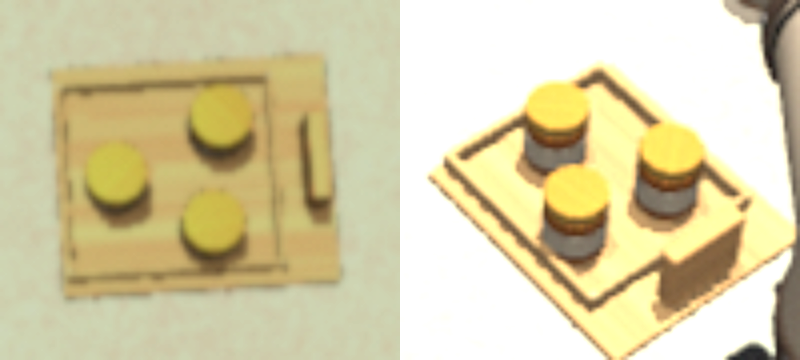

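All three jars stand upright inside the rim, at top-crop (115,175), (220,118) and (213,222). The grip plate is at (317,160). Moving to it.

```bash
python3 -c "
from h import *
go((.594,-.221,.11),5)"
```

```text
turn [-0.001 -0.    -0.048] shift cm [ 15.95 -25.81   4.03] @ [ 0.4447 -0.4852  0.1149] yaw 2.2 t 30.2
```

Call:
arm_command(deltas=[[0,0,0,2,-3.3,0,-0.25],[0,0,0,4.1,-6.6,0,-0.25],[0,0,-0.05,6.1,-9.9,0,-0.25],[0,0,-0.05,8.2,-13.2,0,-0.25],[0,0,-0.05,10.2,-16.5,0,-0.25],[0,0,-0.05,12.3,-19.8,1,-0.25],[0,0,-0.05,14.3,-23,3,-0.25],[0,0,-0.05,15.9,-25.8,4,-0.25]])

```text
time_s: 30.85
tcp_pos: [0.5938, -0.217, 0.0746]
ee_rot: [[0.996, 0.093, -0.0], [0.093, -0.996, 0.001], [-0.0, -0.001, -1.0]]
wrist_force: [-0.1, -0.5, -0.9]
gripper_width: 0.626
gripper_force: 0.0
```

Call:
arm_command(deltas=[[0,0,0,0,0,0,-0.25],[0,0,0,0,0,0,-0.25]])

```text
time_s: 31.02
tcp_pos: [0.5938, -0.2179, 0.0749]
ee_rot: [[0.995, 0.096, -0.001], [0.096, -0.995, 0.001], [-0.001, -0.001, -1.0]]
wrist_force: [-0.1, 0.3, -0.4]
gripper_width: 0.628
gripper_force: 0.0
```

```bash
python3 -c "
from h import *
go((.594,-.221,.046),5)"
```

```text
turn [-0.001  0.001  0.008] shift cm [-0.    0.32  6.39] @ [ 0.5938 -0.2179  0.0749] yaw 5.5 t 31.0
```

Call:
arm_command(deltas=[[0,0,0,0,0.2,2.5,-0.25],[0,0,0,0,0.2,5,-0.25],[0,0,0,0,0.2,6.3,-0.25],[0,0,0,0,0.2,6.3,1],[0,0,0,0,0.2,6.3,1],[0,0,0,0,0.2,6.3,1],[0,0,0,0,0.2,6.3,1],[0,0,0,0,0.2,6.3,1]])

```text
time_s: 31.68
tcp_pos: [0.5947, -0.2242, 0.0143]
ee_rot: [[0.996, 0.089, 0.004], [0.089, -0.996, -0.0], [0.004, 0.001, -1.0]]
wrist_force: [0.4, -0.4, 0.4]
gripper_width: 0.334
gripper_force: 0.0
```

Call:
arm_command(deltas=[[0,0,0,0,0,0,1],[0,0,0,0,0,0,1],[0,0,0,0,0,0,1],[0,0,0,0,0,0,1],[0,0,0,0,0,0,1],[0,0,0,0,0,0,1]])

```text
time_s: 32.18
tcp_pos: [0.5941, -0.2236, 0.0135]
ee_rot: [[0.996, 0.09, 0.002], [0.09, -0.996, 0.0], [0.002, -0.0, -1.0]]
wrist_force: [-0.7, 3.9, 5.5]
gripper_width: 0.155
gripper_force: 30.0
```

```bash
python3 -c "
from h import *
s=sense();print(s['gripper_force'],s['gripper_width'],s['wrist_force'])
O=np.array((.59,.1875));a=np.radians(92.5);X=np.array((np.cos(a),np.sin(a)))
for d in(-.3,-.2,-.1,0): g=O+(d-.08)*X; print(d,g.round(4)); go((g[0],g[1],.046),2.5)"
```

```text
29.999555284157395 0.1552689371964939 [-0.65103716  3.85430227  5.53703131]
-0.3 [ 0.6066 -0.1921]
turn [-0.    -0.002  0.046] shift cm [ 1.52 -3.02  0.25] @ [ 0.5941 -0.2236  0.0135] yaw 5.1 t 32.2
-0.2 [ 0.6022 -0.0922]
turn [-0.    -0.002  0.046] shift cm [  1.98 -13.01   0.26] @ [ 0.5941 -0.2236  0.0135] yaw 5.1 t 32.2
-0.1 [0.5979 0.0077]
turn [-0.    -0.002  0.046] shift cm [  2.44 -23.     0.26] @ [ 0.5941 -0.2236  0.0135] yaw 5.1 t 32.2
0 [0.5935 0.1076]
turn [-0.    -0.002  0.046] shift cm [  2.9  -32.99   0.26] @ [ 0.5941 -0.2236  0.0135] yaw 5.1 t 32.2
```

The grip plate is held (14 mm, 30 N). First I line the tray up with the stand axis, slowly.

Call:
arm_command(deltas=[[0,0,0.004,0.1,-0.3,0,1],[0,0,0.01,0.3,-0.8,0,1],[0,0,0.018,0.6,-1.4,0,1],[0,0,0.026,0.9,-2.1,0,1],[0,0,0.034,1.2,-2.8,0,1],[0,0,0.04,1.4,-3.4,0,1],[0,0,0.044,1.55,-3.8,0,1],[0,0,0.046,1.6,-4,0,1]])

```text
time_s: 32.85
tcp_pos: [0.6067, -0.1835, 0.0135]
ee_rot: [[0.999, 0.044, 0.002], [0.044, -0.999, -0.001], [0.002, 0.002, -1.0]]
wrist_force: [-1.3, -5.5, 5.2]
gripper_width: 0.164
gripper_force: 30.0
```

Call:
arm_command(deltas=[[0,0,0,0,0,0,1],[0,0,0,0,0,0,1]])

```text
time_s: 33.02
tcp_pos: [0.6067, -0.1833, 0.0135]
ee_rot: [[0.999, 0.044, 0.002], [0.044, -0.999, -0.001], [0.002, 0.001, -1.0]]
wrist_force: [-1.7, -2.4, 5.8]
gripper_width: 0.158
gripper_force: 30.0
```

```bash
python3 -c "
from jars import *
s=sense();print(s['gripper_force'],s['gripper_width'],s['wrist_force'])
O=np.array((.59,.1875));a=np.radians(92.5);X=np.array((np.cos(a),np.sin(a)))
for d in(-.1,0): g=O+(d-.08)*X; print(d,g.round(4)); go((g[0],g[1],.046),2.5)
t=capture('top'); S=capture('side'); print(*blobs(S,90,400,.056)[-8:],sep='\n')
# tray front corners: project expected
for y in(.08,-.08):
  Y=np.array((-X[1],X[0])); p=s['tcp_pos'][:2]+.175*X+y*Y; print('front corner',p,proj(t,(*p,.006)).round(1),proj(S,(*p,.006)).round(1))
cv2.imwrite('pics/c12.png',cv2.convertScaleAbs(np.hstack([cv2.resize(t['pixels'][125:225,240:360],None,fx=3.2,fy=3.2),cv2.resize(S['pixels'][130:230,250:370],None,fx=3.2,fy=3.2)]),alpha=1.7))"
```

```text
top ([318.1, 167.7], [0.6087, -0.0726], 191)
30.012570242397487 0.16240485282178485 [-1.29166605 -1.73542294  5.27745076]
-0.1 [0.5979 0.0077]
turn [ 0.001 -0.002  0.   ] shift cm [ -0.05 -19.11   0.23] @ [ 0.6067 -0.1833  0.0135] yaw 2.5 t 33.1
0 [0.5935 0.1076]
turn [ 0.001 -0.002  0.   ] shift cm [ -0.05 -29.11   0.23] @ [ 0.6067 -0.1833  0.0135] yaw 2.5 t 33.1
([503.0, 98.9], [1.2419, -0.0357], 109)
([402.1, 143.6], [0.8452, -0.0241], 93)
([419.1, 173.6], [0.8076, -0.1408], 326)
([602.1, 181.8], [1.1972, -0.4284], 107)
([587.8, 195.2], [1.1248, -0.4379], 180)
([600.8, 191.5], [1.1644, -0.4482], 171)
([230.2, 197.0], [0.3457, 0.0585], 242)
([347.3, 234.8], [0.5271, -0.2033], 195)
front corner [ 0.51918478 -0.01192247] [295.  202.5] [302.7 199.5]
front corner [ 0.6790325  -0.00494336] [294.4 145.3] [349.6 174.7]
```

View pics/c12.png

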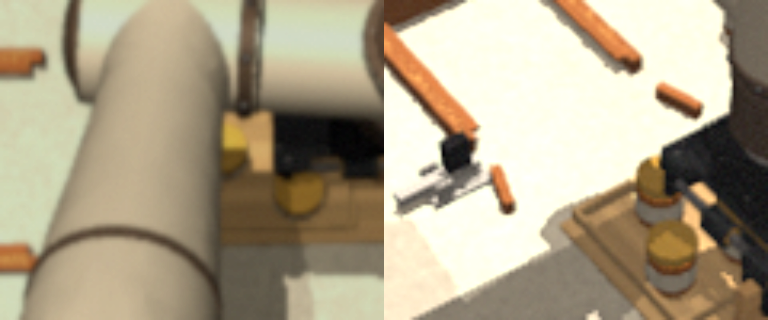

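The tray front, side-crop (570,222), is heading between the guides at (502,188) and (680,100). I'll slide on and watch the wrist force.

Call:
arm_command(deltas=[[0,0,0,0,-0.5,0,1],[0,0,0,0,-1.3,0,1],[0,0,0,0,-2.3,0,1],[0,0,0,0,-3.3,0,1],[0,0,0,0,-4.3,0,1],[0,0,0,0,-5.3,0,1],[0,0,0,0,-6.3,0,1],[0,0,0,0,-7,0,1]])

```text
time_s: 33.83
tcp_pos: [0.6041, -0.1131, 0.0135]
ee_rot: [[0.999, 0.044, 0.003], [0.044, -0.999, -0.001], [0.003, 0.001, -1.0]]
wrist_force: [1.3, -5.0, 5.0]
gripper_width: 0.163
gripper_force: 30.0
```

Call:
arm_command(deltas=[[0,0,0,0,-0.4,0,1],[0,0,0,0,-1,0,1],[0,0,0,0,-1.7,0,1],[0,0,0,0,-2.4,0,1],[0,0,0,0,-3,0,1]])

```text
time_s: 34.25
tcp_pos: [0.6022, -0.0836, 0.0135]
ee_rot: [[0.999, 0.044, 0.002], [0.044, -0.999, -0.001], [0.002, 0.001, -1.0]]
wrist_force: [-0.8, -6.5, 6.5]
gripper_width: 0.153
gripper_force: 30.0
```

Call:
arm_command(deltas=[[0,0,0,0,-0.3,0,1],[0,0,0,0,-0.8,0,1],[0,0,0,0,-1.4,0,1],[0,0,0,0,-2,0,1],[0,0,0,0,-2.6,0,1],[0,0,0,0,-3.2,0,1],[0,0,0,0,-3.8,0,1],[0,0,0,0,-4,0,1]])

```text
time_s: 34.92
tcp_pos: [0.6002, -0.0434, 0.0134]
ee_rot: [[0.999, 0.044, 0.001], [0.044, -0.999, -0.001], [0.001, 0.001, -1.0]]
wrist_force: [-1.1, -7.1, 6.6]
gripper_width: 0.16
gripper_force: 30.0
```

Call:
arm_command(deltas=[[0,0,0,0,-0.4,0,1],[0,0,0,0,-1.1,0,1],[0,0,0,0,-1.8,0,1],[0,0,0,0,-2.6,0,1],[0,0,0,0,-3.4,0,1],[0,0,0,0,-4.2,0,1],[0,0,0,0,-4.7,0,1],[0,0,0,0,-5,0,1]])

```text
time_s: 35.58
tcp_pos: [0.598, 0.0065, 0.0134]
ee_rot: [[0.999, 0.044, 0.001], [0.044, -0.999, -0.001], [0.001, 0.001, -1.0]]
wrist_force: [-0.2, -6.3, 5.9]
gripper_width: 0.161
gripper_force: 30.0
```

Call:
arm_command(deltas=[[0,0,0,0,-0.4,0,1],[0,0,0,0,-1.1,0,1],[0,0,0,0,-1.9,0,1],[0,0,0,0,-2.8,0,1],[0,0,0,0,-3.7,0,1],[0,0,0,0,-4.6,0,1],[0,0,0,0,-5.5,0,1],[0,0,0,0,-6,0,1]])

```text
time_s: 36.25
tcp_pos: [0.5953, 0.0666, 0.0135]
ee_rot: [[0.999, 0.043, 0.001], [0.043, -0.999, -0.001], [0.001, 0.001, -1.0]]
wrist_force: [0.3, -7.2, 7.4]
gripper_width: 0.158
gripper_force: 30.0
```

Call:
arm_command(deltas=[[0,0,0,0,-0.3,0,1],[0,0,0,0,-0.7,0,1],[0,0,0,0,-1.2,0,1],[0,0,0,0,-1.7,0,1],[0,0,0,0,-2.2,0,1],[0,0,0,0,-2.6,0,1],[0,0,0,0,-2.9,0,1],[0,0,0,0,-3,0,1]])

```text
time_s: 36.92
tcp_pos: [0.5942, 0.0963, 0.0135]
ee_rot: [[0.999, 0.043, 0.001], [0.043, -0.999, -0.001], [0.001, 0.001, -1.0]]
wrist_force: [0.5, -6.6, 7.0]
gripper_width: 0.159
gripper_force: 30.0
```

Call:
arm_command(deltas=[[0,0,0,0,-0.3,0,1],[0,0,0,0,-0.6,0,1],[0,0,0,0,-0.8,0,1],[0,0,0,0,-0.8,0,1]])

```text
time_s: 37.25
tcp_pos: [0.5938, 0.1043, 0.0135]
ee_rot: [[0.999, 0.043, 0.001], [0.043, -0.999, -0.001], [0.001, 0.001, -1.0]]
wrist_force: [-1.3, -4.4, 8.0]
gripper_width: 0.16
gripper_force: 30.0
```

Now small steps until it meets the end board.

Call:
arm_command(deltas=[[0,0,0,0,-0.2,0,1],[0,0,0,0,-0.4,0,1],[0,0,0,0,-0.5,0,1],[0,0,0,0,-0.5,0,1]])

```text
time_s: 37.58
tcp_pos: [0.5935, 0.1091, 0.0135]
ee_rot: [[0.999, 0.043, 0.001], [0.043, -0.999, -0.001], [0.001, 0.001, -1.0]]
wrist_force: [-0.0, -5.3, 7.0]
gripper_width: 0.159
gripper_force: 30.0
```

Call:
arm_command(deltas=[[0,0,0,0,-0.1,0,1],[0,0,0,0,-0.2,0,1],[0,0,0,0,-0.3,0,1],[0,0,0,0,-0.3,0,1]])

```text
time_s: 37.92
tcp_pos: [0.5934, 0.1119, 0.0135]
ee_rot: [[0.999, 0.043, 0.001], [0.043, -0.999, -0.001], [0.001, 0.001, -1.0]]
wrist_force: [0.6, -6.3, 7.3]
gripper_width: 0.163
gripper_force: 30.0
```

Call:
arm_command(deltas=[[0,0,0,0,-0.1,0,1],[0,0,0,0,-0.2,0,1],[0,0,0,0,-0.2,0,1]])

```text
time_s: 38.17
tcp_pos: [0.5927, 0.1122, 0.0134]
ee_rot: [[0.999, 0.042, -0.001], [0.042, -0.999, -0.003], [-0.001, 0.003, -1.0]]
wrist_force: [0.2, -10.8, 8.0]
gripper_width: 0.156
gripper_force: 30.0
```

Call:
arm_command(deltas=[[0,0,0,0,-0.1,0,1],[0,0,0,0,-0.2,0,1],[0,0,0,0,-0.2,0,1]])

```text
time_s: 38.42
tcp_pos: [0.5922, 0.1124, 0.0134]
ee_rot: [[0.999, 0.042, -0.003], [0.042, -0.999, -0.005], [-0.003, 0.005, -1.0]]
wrist_force: [0.5, -17.5, 8.7]
gripper_width: 0.159
gripper_force: 30.1
```

It's against the end board: the force rises and it no longer advances. I ease off, release, lift, and go to the knob.

Call:
arm_command(deltas=[[0,0,0,0,0.3,0,1],[0,0,0,0,0.3,0,-0.25],[0,0,0,0,0.3,0,-0.25],[0,0,0,0,0.3,0,-0.25],[0,0,0,0,0.3,0,-0.25],[0,0,0,0,0.3,0,-0.25],[0,0,0,0,0.3,0,-0.25],[0,0,0,0,0.3,-1,-0.25]])

```text
time_s: 39.08
tcp_pos: [0.5916, 0.1136, 0.021]
ee_rot: [[0.999, 0.043, -0.004], [0.043, -0.999, -0.001], [-0.004, 0.001, -1.0]]
wrist_force: [0.3, 0.1, -0.4]
gripper_width: 0.58
gripper_force: 0.0
```

Call:
arm_command(deltas=[[0,0,0,0,0,-3,-0.25],[0,0,0,0,0,-6,-0.25],[0,0,0,0,0,-7,-0.25],[0,0,0,0,0,-7,-0.25],[0,0,0,0,0,-7,-0.25]])

```text
time_s: 39.5
tcp_pos: [0.5932, 0.1142, 0.0936]
ee_rot: [[0.999, 0.043, 0.002], [0.043, -0.999, 0.001], [0.002, -0.001, -1.0]]
wrist_force: [-0.5, -0.9, -0.5]
gripper_width: 0.623
gripper_force: 0.0
```

```bash
python3 -c "
from h import *
go((.4776,.0801,.12),2.5)"
```

```text
turn [-0.001 -0.002 -0.001] shift cm [-11.7    2.91   0.83] @ [0.5932 0.1142 0.0936] yaw 2.5 t 39.5
```

Call:
arm_command(deltas=[[0,0,0,-3.5,0.9,0,-0.25],[0,0,0,-7,1.8,0,-0.25],[0,0,0,-10.3,2.6,0,-0.25],[0,0,0,-11.7,2.9,0.5,-0.25],[0,0,0,-11.7,2.9,1,-0.25],[0,0,0,-11.7,2.9,1,-0.25]])

```text
time_s: 40.0
tcp_pos: [0.476, 0.0793, 0.0812]
ee_rot: [[0.999, 0.043, -0.002], [0.043, -0.999, -0.001], [-0.002, 0.001, -1.0]]
wrist_force: [0.2, 0.5, 0.2]
gripper_width: 0.623
gripper_force: 0.0
```

```bash
python3 -c "
from h import *
go((.4776,.0801,.0475),2.5)"
```

```text
turn [ 0.001  0.002 -0.   ] shift cm [ 0.17 -0.08  6.87] @ [0.476  0.0793 0.0812] yaw 2.5 t 40.0
```

Call:
arm_command(deltas=[[0,0,0,0.1,-0.1,3,-0.25],[0,0,0,0.1,-0.1,5.5,-0.25],[0,0,0,0.1,-0.1,6.9,-0.25],[0,0,0,0.1,-0.1,6.9,1],[0,0,0,0.1,-0.1,6.9,1],[0,0,0,0.1,-0.1,6.9,1],[0,0,0,0.1,-0.1,6.9,1],[0,0,0,0.1,-0.1,6.9,1]])

```text
time_s: 40.67
tcp_pos: [0.4796, 0.0814, 0.0147]
ee_rot: [[0.999, 0.043, 0.003], [0.043, -0.999, 0.001], [0.003, -0.001, -1.0]]
wrist_force: [-0.5, 0.0, -0.4]
gripper_width: 0.332
gripper_force: 0.0
```

Call:
arm_command(deltas=[[0,0,0,0,0,0,1],[0,0,0,0,0,0,1],[0,0,0,0,0,0,1],[0,0,0,0,0,0,1],[0,0,0,0,0,0,1],[0,0,0,0,0,0,1]])

```text
time_s: 41.17
tcp_pos: [0.4785, 0.0803, 0.0144]
ee_rot: [[0.999, 0.043, 0.001], [0.043, -0.999, -0.001], [0.001, 0.001, -1.0]]
wrist_force: [-0.3, -6.6, 5.2]
gripper_width: 0.159
gripper_force: 30.0
```

Call:
arm_command(deltas=[[0,0,0,0.6,0,0,1],[0,0,0,1.4,0,0,1],[0,0,0,2.2,0,0,1],[0,0,0,3,0,0,1],[0,0,0,3.8,0,0,1],[0,0,0,4.3,0,0,1],[0,0,0,4.6,0,0,1],[0,0,0,4.6,0,0,1]])

```text
time_s: 41.83
tcp_pos: [0.5252, 0.0819, 0.0143]
ee_rot: [[0.999, 0.043, 0.001], [0.043, -0.999, -0.001], [0.001, 0.001, -1.0]]
wrist_force: [1.8, -7.9, 4.3]
gripper_width: 0.159
gripper_force: 30.0
```

Push a little further to the shut stop.

Call:
arm_command(deltas=[[0,0,0,0.2,0,0,1],[0,0,0,0.3,0,0,1],[0,0,0,0.3,0,0,1]])

```text
time_s: 42.08
tcp_pos: [0.5265, 0.082, 0.0144]
ee_rot: [[0.999, 0.043, -0.002], [0.043, -0.999, -0.001], [-0.002, 0.001, -1.0]]
wrist_force: [-4.1, -4.6, 8.4]
gripper_width: 0.158
gripper_force: 30.0
```

Call:
arm_command(deltas=[[0,0,0,0,0,0,-0.25],[0,0,0,0,0,0,-0.25],[0,0,0,0,0,0,-0.25],[0,0,0,0,0,0,-0.25],[0,0,0,0,0,0,-0.25],[0,0,0,0,0,-3,-0.25],[0,0,0,0,0,-6,-0.25],[0,0,0,0,0,-9,-0.25]])

```text
time_s: 42.75
tcp_pos: [0.5271, 0.083, 0.1043]
ee_rot: [[0.999, 0.044, -0.001], [0.044, -0.999, -0.001], [-0.001, 0.001, -1.0]]
wrist_force: [1.3, 0.1, 0.3]
gripper_width: 0.607
gripper_force: 0.0
```

Call:
arm_command(deltas=[[0,0,0,-3,3.5,-2,-0.25],[0,0,0,-5,7,-2,-0.25],[0,0,0,-7,10.5,-2,-0.25],[0,0,0,-9,14,-2,-0.25],[0,0,0,-11,17.5,-2,-0.25],[0,0,0,-11,21,-2,-0.25],[0,0,0,-11,24,-2,-0.25],[0,0,0,-11,27,-2,-0.25]])

```text
time_s: 43.42
tcp_pos: [0.4289, -0.193, 0.124]
ee_rot: [[0.999, 0.043, 0.002], [0.043, -0.999, 0.0], [0.002, -0.0, -1.0]]
wrist_force: [1.1, -0.2, -0.1]
gripper_width: 0.625
gripper_force: 0.0
```

```bash
python3 -c "
from jars import *
print(sense()['tcp_pos'])
s=capture('side');print(*[b for b in blobs(s,60,700,.056) if b[1][0]<.9 and b[1][1]<.3],sep='\n')
print(*blobs(c,60,700,.056),sep='\n')
K=cv2.inRange(cv2.cvtColor(c['pixels'],cv2.COLOR_BGR2HSV),np.array((0,0,0)),np.array((180,255,40)));K[:180]=0;K[225:]=0;K[:,:245]=0;K[:,285:]=0
print('knob',ray(c,np.argwhere(K).mean(0)[::-1],.052),K.sum()//255)
h=lambda im,u,v,w,hh:cv2.resize(im[v:v+hh,u:u+w],None,fx=3,fy=3)
cv2.imwrite('pics/c13.png',cv2.convertScaleAbs(np.hstack([h(c['pixels'],160,120,130,120),h(s['pixels'],220,80,130,120)]),alpha=1.7))"
```

```text
top ([220.6, 185.5], [0.5538, 0.1833], 245) ([224.1, 198.8], [0.5188, 0.172], 183) ([252.8, 261.5], [0.3578, 0.0891], 134)
[ 0.42968407 -0.19633162  0.12387636]
([275.6, 123.8], [0.5864, 0.2444], 110)
([276.8, 139.6], [0.5549, 0.1828], 146)
([395.9, 142.9], [0.8322, -0.0123], 269)
([419.0, 173.6], [0.8075, -0.1407], 325)
([230.3, 197.3], [0.3454, 0.0574], 256)
([304.7, 89.9], [0.8205, -0.0308], 393)
([351.8, 99.7], [0.7964, -0.1584], 399)
([220.5, 142.6], [0.6686, 0.1888], 117)
([227.4, 149.9], [0.6491, 0.1692], 67)
([212.4, 165.8], [0.605, 0.2066], 565)
([249.9, 165.8], [0.6077, 0.1073], 78)
([220.6, 185.5], [0.5529, 0.1819], 245)
([224.1, 198.8], [0.5181, 0.1707], 183)
([220.2, 206.0], [0.4989, 0.18], 69)
([252.8, 261.5], [0.3579, 0.0882], 134)
knob [0.4980968  0.08995207 0.052     ] 48
```

```bash
python3 -c "
from h import *
t=capture('top');s=capture('side')
hs=lambda c,p:cv2.cvtColor(c['pixels'],cv2.COLOR_BGR2HSV)[tuple(np.round(proj(c,p)).astype(int)[::-1])].tolist()
for n,p in dict(knobshut=(.5245,.080,.052),knobdrawn=(.4775,.078,.052),jarA=(.588,.241,.056),jarB=(.553,.181,.056),jarC=(.623,.174,.056),floor=(.56,.235,.006)).items(): print(n,hs(t,p),hs(s,p))
m=cv2.inRange(cv2.cvtColor(t['pixels'],cv2.COLOR_BGR2HSV),np.array((0,0,80)),np.array((179,60,255)))
m[:232]=0;m[286:]=0;m[:,:140]=0;m[:,204:]=0
n,_,st,ce=cv2.connectedComponentsWithStats(m)
print([(ray(t,ce[i],.046)[:2].round(3),st[i,4]) for i in range(1,n) if st[i,4]>30])
"
```

```text
knobshut [13, 110, 37] [105, 57, 18]
knobdrawn [30, 36, 112] [11, 112, 57]
jarA [27, 159, 120] [19, 172, 165]
jarB [28, 155, 120] [19, 175, 165]
jarC [28, 157, 120] [17, 60, 68]
floor [17, 129, 79] [19, 177, 170]
[(array([0.372, 0.362]), np.int32(144)), (array([0.361, 0.252]), np.int32(185))]
```

Call:
arm_command(deltas=[[0,0,0,0,3.5,-2,-0.25],[0,0,0,0,7,-4,-0.25],[0,0,0,0,10.5,-4,-0.25],[0,0,0,0,14,-4,-0.25],[0,0,0,0,17,-4,-0.25],[0,0,0,0,20,-4,-0.25],[0,0,0,0,20,-4,-0.25]])

```text
time_s: 44.2
tcp_pos: [0.4388, -0.3941, 0.1629]
ee_rot: [[0.999, 0.041, 0.001], [0.041, -0.999, -0.001], [0.001, 0.001, -1.0]]
wrist_force: [-0.0, 0.0, -0.2]
gripper_width: 0.623
gripper_force: 0.0
```

```bash
python3 -c "
from jars import *
s=capture('side');print(*[b for b in blobs(s,40,900,.056) if b[1][0]<.7 and -.1<b[1][1]<.3],sep='\n')
print(proj(s,(.623,.174,.056)))
print(*[b for b in blobs(c,150,900,.056) if .5<b[1][0]<.7],sep='\n')"
```

```text
top ([220.7, 185.4], [0.5542, 0.183], 245) ([224.6, 198.6], [0.5194, 0.1709], 190) ([253.1, 261.5], [0.3577, 0.0883], 147)
([276.0, 123.7], [0.5875, 0.2442], 123)
([298.8, 132.5], [0.6235, 0.1746], 128)
([279.7, 139.6], [0.5618, 0.1783], 177)
([301.3, 150.1], [0.5905, 0.1082], 62)
([230.4, 197.8], [0.3448, 0.0559], 275)
[298.78498843 132.71723763]
([211.3, 165.3], [0.6062, 0.2095], 570)
([220.7, 185.4], [0.5532, 0.1816], 245)
([224.6, 198.6], [0.5187, 0.1695], 190)
```

All three lids sit at their expected upright positions in both views, the knob is at shut, and the cartons are in the basket. Handing in.

```bash
python3 -c "
from h import *
print(finish_job())"
```

```text
the job is handed in; nothing more can be done
None
```

I handed the job in at about 44 s: both cartons are in the basket, all three jars stand upright on the tray, and the tray is home with the bolt shut behind it. `finish_job()` returned no verdict.

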